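Sort the clay-craft tools into their trays

TASK

Tidy up the clay tools: lay the modelling tool flat, the way up it lies now, in the long narrow tray, stand both wooden stamps upright side by side in the round dish, and stand the two steel cutters in the square box, nested, the small one upright inside the big one. Everything should rest on the floor of its own tray, let go and still. Leave the lidded bead pot and the flat pin tin, which stand among the tools, where they are.

Things in the scene. Friction and masses are not known exactly. Their poses are not given: they have to be found in the camera images.
- big_cutter: Wide, low round clay cutter: a plain steel ring open at both ends, 66 mm outside and 60 mm inside diameter, 34 mm tall, standing upright on the table. Origin: centre of its underside; z up.
- small_cutter: Narrow, deep round clay cutter: a steel ring open at both ends, 40 mm outside and 34 mm inside diameter, 58 mm tall, standing upright. Origin: centre of its underside; z up. Standing inside the big cutter it is 24 mm taller than it.
- round_stamp: Wooden clay stamp with a round foot (34 mm diameter, 14 mm thick) and a turned handle on it; 60 mm tall in all, standing on its foot. The handle is 22 mm thick between 32 and 54 mm above the underside, where it is easiest to grip. Origin: centre of its underside; z up.
- square_stamp: Wooden clay stamp like the other, but with a square foot (32 x 32 mm, 14 mm thick); 60 mm tall, same turned handle, 22 mm thick between 32 and 54 mm above the underside. Origin: centre of its underside; x and y along the foot's sides, z up.
- clay_tool: Wooden modelling tool with a narrow steel blade, lying flat: 132 mm long, the middle 84 mm of it a handle 16 mm wide and 14 mm high. Origin: centre of its underside at mid-length; x along the tool towards the steel blade, y across, z up.
- tool_tray: Long narrow wooden tray, fixed: outside 84 mm (its x) by 178 mm (its y, the long way), 18 mm high, walls and floor 4 mm thick, so inside 76 x 170 mm. Origin: centre of its underside, 4 mm below its inner floor.
- cutter_box: Square plain grey plastic open box, fixed: outside 106 x 106 mm (x, y along its sides), 18 mm high, walls and floor 4 mm thick, so inside 98 x 98 mm. Origin: centre of its underside, 4 mm below its inner floor.
- stamp_dish: Round white dish with a flat floor and upright rim, fixed: 124 mm outside and 116 mm inside diameter, 18 mm high, floor 4 mm thick. Origin: centre of its underside, 4 mm below its inner floor.
- bead_pot: Bystander, to be left alone: round clear pot with a dark purple lid, 56 mm diameter, 32 mm tall, closed. Origin: centre of its underside.
- pin_tin: Bystander, to be left alone: flat closed metal tin, 64 x 46 mm (its x, y), 23 mm tall. Origin: centre of its underside.
Mind the look-alikes: they are no part of the job. What is shaped like the round_stamp but green is not meant.

How it is judged:
By the outcome, as a careful person would: the job done as asked, in the order asked, and still so for the second after the job is handed in, with the robot touching nothing.
It also fails if it takes over 115 s, if anything falls off the work surface, if the arm or the gripper's body presses on something with over 40 N, if the wrist force passes 120 N, or if a joint passes its speed limit or range.

ROBOT

A 6-joint arm with a two-finger parallel gripper is mounted at the origin on the work surface. World frame = base frame: x ahead of the robot, y to its left, z up, the work surface at z = 0. Lengths are in mm, angles in rad, forces in N, time in s.
With the tool pointing down it reaches from about 275 to 750 mm from the base axis. Payload 10.2 kg.
Tool frame: the origin (TCP) lies at the very end of the fingers, on their centre line; the grasp point (between the pads) lies 19 mm behind it; y points along the fingers, x is the direction in which the jaws open and shut, and the axes are right-handed (so a half turn about y gives the same grasp; the last joint's range is limited). The gripper opens to 85 mm and grips with 20 to 120 N. Pads are 22 mm wide; open, the fingers measure 114 mm over their backs; the gripper's body (76 mm by 85 mm) begins 54 mm behind the grasp point. The pads swing forward as they close: fully open they stand 13 mm farther back than shut.
Start: joints at [1.046, 0.313, 1.498, -0, 1.331, -0.223], TCP at [156.063, 501.274, 231.294] pointing down, gripper open.
Joint ranges: [-2.94, 2.94], [-0.97, 2.17], [0.19, 2.56], [-1.23, 4.37], [0.02, 3.11], [-2.88, 2.88]. Speed limits (rad/s): [2.39, 2.39, 3.01, 3.14, 3.14, 3.14].

INTERFACE

Orientations are given as a unit quaternion [w, x, y, z].
In Python, from rig import telemetry, imaging, ctrl gives the robot as it stands.
- The arm moves only by the shell command python3 -m handwheel 'ROWS' [FORCE]. ROWS is JSON, a list of rows, each an object with "delta_pos": the shift along the tool's x, y, z in cm, a list of three; "twist": the turn, a rotation vector about the tool's x, y, z in rad, a list of three; "jaw": the opening, from 0 (shut) to 1 (fully open). A call has exactly 10 rows; each row is the pose to reach, as a shift and turn from the pose commanded when the call began, along the tool's axes at that moment; what a row does not reach only later rows make up. A row lasts 1/12 s, in which the tool goes at most 41.7 mm and 7.16 degrees, less where a joint would pass 70% of its speed; a pose out of reach is approached as far as the arm can. A call with a gripper value outside its range is refused whole. The fingers move at their own pace and stop on an object; FORCE is the grip in N (left out, the last holds). Time passes only in rows, so rows that repeat a pose let the fingers close, or fill a call up. It gives the time, the measured TCP pose, the force and the opening at its end, in the units of the state.
- telemetry.sense(): the state, without advancing time (a new reading comes with each control period).
- imaging.capture(name): name is "scene" or "side" or "wrist"; returns a dict with "frame" (420x560x3 uint8, red, green, blue), "z_map" (420x560 float32, mm along the optical axis (not along the pixel's ray), 0 where there is no reading), "fx", "fy", "cx", "cy" (pixels), "D" ([k1, k2, p1, p2, k3] as OpenCV has them; the pictures are not rectified), "rvec" (rotation vector, rad) and "tvec" (3), from world to camera coordinates, as OpenCV has them. Camera axes: x right, y down, z forward; pixel columns grow to the right and rows downward; lengths in mm; the calibration is good to about 2 mm. A picture is of the moment at which its call begins.
- ctrl.finish_job(): hands the job in, once; it reports no verdict.
The state is a dict: "time_s": time; "joints": joint angles; "dq": joint speeds; "tau": joint torques, N m; "eef_pos": TCP position; "ee_rot": TCP orientation; "force": force on the tool from outside, world axes, zero at the start; "wrist_torque": the same for the moment, N m; "grip_width": opening from 0.0 (shut) to 1.0 (fully open).
Only numpy, scipy, OpenCV 4.12 (cv2) and the standard library are available. Lean on these libraries where they do the work, as an engineer would, in place of code of your own. Each camera call takes 0.05 s, during which the arm holds its last target.

## Working session

There is one attempt and no reset: what is moved stays moved. The work goes in short steps, Python scripts to look and compute and a shell command to move; the robot and the scene stay as the last step left them, time stands still between calls to the robot, and variables do not carry over. Pictures are saved under pics/ and viewed, and the job is handed in when it is done.

```bash
ls; mkdir -p pics; python3 - <<'E'
from rig import telemetry, imaging
import cv2
for n in ("scene","side","wrist"):
    c=imaging.capture(n); cv2.imwrite(f"pics/a_{n}.png",c["frame"][:,:,::-1])
    print(n,c["fx"],c["fy"],c["cx"],c["cy"],c["D"],c["rvec"],c["tvec"])
print(telemetry.sense())
E
```

```text
pics
scene 422.62638369037217 422.62638369037217 286.19338679405723 210.7925680751723 [0.03961335 0.         0.         0.         0.        ] [ 2.13315004  0.97042154 -0.44185639] [-326.62365048 -200.5144471  1193.36238916]
side 399.43332612835997 399.43332612835997 279.0469113266819 206.65563173534423 [0.03220222 0.         0.         0.         0.        ] [ 0.35142273 -2.58953472  1.53607554] [484.87571536 119.20177598 838.87278221]
wrist 306.85874977813376 306.85874977813376 280.49267521245645 203.8501474741322 [-0.00380638  0.          0.          0.          0.        ] [-2.31484445 -1.70448328 -0.26893039] [-525.48681575  -40.93407581  381.63719898]
{'time_s': 0.15, 'joints': array([ 1.04560166e+00,  3.13318581e-01,  1.49822901e+00,  2.88003842e-05,
        1.33098025e+00, -2.23394108e-01]), 'dq': array([-0.00058576, -0.00033548, -0.00123025,  0.00037054, -0.0002174 ,
       -0.0012521 ]), 'tau': array([ 2.22254086e-03, -4.12365568e+01, -2.59796280e+01, -1.36836547e-04,
        3.17212231e-03, -3.40426038e-05]), 'eef_pos': array([155.9623512 , 501.11522924, 230.88064794]), 'ee_rot': array([-0.5693605 ,  0.56960663,  0.41884491, -0.41945899]), 'force': array([0.04972579, 0.12953733, 0.67637782]), 'wrist_torque': array([-0.01485261, -0.06235364, -0.02814663]), 'grip_width': 0.9982868178093411}
```

View pics/a_scene.png

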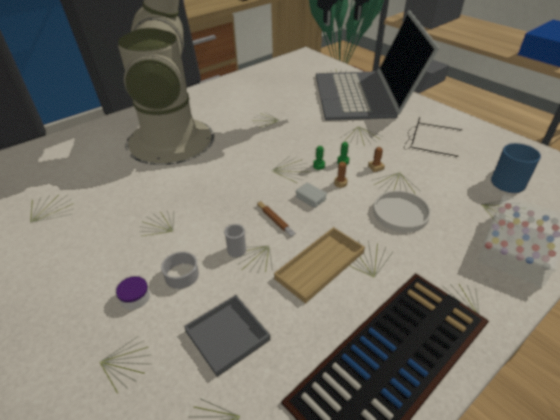

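View pics/a_side.png

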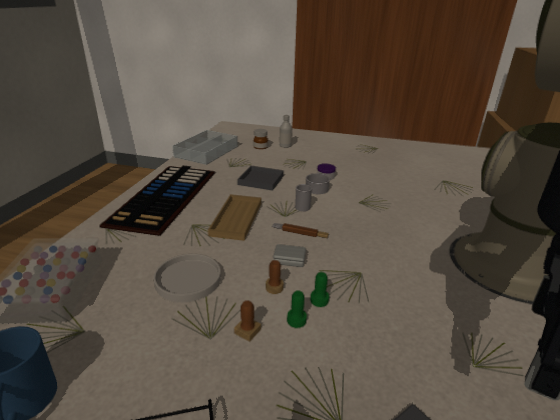

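View pics/a_wrist.png

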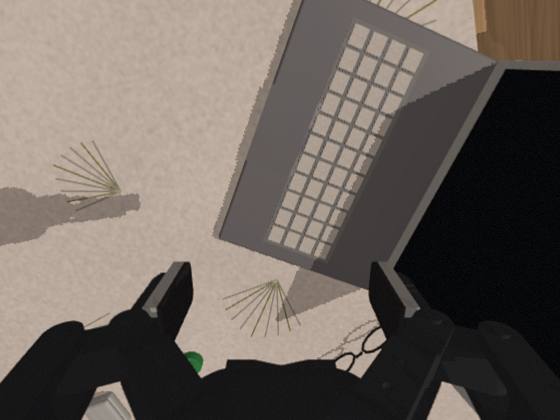

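The pictures show, in the scene view: tool near (275,217), tray (320,263), stamps (342,175) and (377,158) with two green look-alikes beside them, dish (401,210), cutters (181,268) and (235,240), box (228,332), bead pot (132,289) and tin (311,194). Next I measure with depth points.

```bash
cat > h.py <<'E'
from rig import telemetry, imaging
import numpy as np, cv2
def world(c):
    z=c["z_map"]; H,W=z.shape
    K=np.array([[c["fx"],0,c["cx"]],[0,c["fy"],c["cy"]],[0,0,1]])
    u,v=np.meshgrid(np.arange(W),np.arange(H))
    n=cv2.undistortPoints(np.stack([u,v],-1).reshape(-1,1,2).astype(np.float64),K,np.array(c["D"],float)).reshape(H,W,2)
    P=np.dstack([n*z[...,None],z])
    R,_=cv2.Rodrigues(np.array(c["rvec"],float)); t=np.array(c["tvec"],float).ravel()
    X=(P-t)@R
    X[z<=0]=np.nan
    return X
def topview(X,img,x0,x1,y0,y1,s=1.0):
    # rows: x decreasing ; cols: y decreasing (robot's view)
    H=int((x1-x0)/s);W=int((y1-y0)/s)
    out=np.zeros((H,W,3),np.uint8); hz=np.full((H,W),-1e9)
    m=np.isfinite(X[...,2])
    p=X[m];c=img[m]
    o=np.argsort(p[:,2]);p=p[o];c=c[o]
    r=((x1-p[:,0])/s).astype(int);q=((y1-p[:,1])/s).astype(int)
    k=(r>=0)&(r<H)&(q>=0)&(q<W)&(p[:,2]<150)
    out[r[k],q[k]]=c[k]; hz[r[k],q[k]]=p[k,2]
    return out,hz
E
python3 - <<'E'
from h import *
for n in("scene","side"):
    c=imaging.capture(n);X=world(c);np.savez(f"{n}.npz",X=X,f=c["frame"])
    z=X[...,2]
    m=((z>7)&(z<70)&(X[...,0]>200)&(X[...,0]<800)&(abs(X[...,1])<500)).astype(np.uint8)
    k,l,st,ce=cv2.connectedComponentsWithStats(m)
    print(n, "table z", np.nanmedian(z[(abs(z)<10)]))
    for i in range(1,k):
        if st[i,4]<40: continue
        p=X[l==i]; zt=np.percentile(p[:,2],97)
        tp=p[p[:,2]>zt-4]
        print(ce[i].round(),st[i,4],"min",p.min(0).round(),"max",p.max(0).round(),"col",c["frame"][l==i].mean(0).round(),"top mean",tp.mean(0).round(1))
E
```

```text
scene table z 0.5514683448633826
[345. 113.] 404 min [200. 400.   7.] max [294. 500.  19.] col [95. 94. 90.] top mean [232.4 465.   15.6]
[342. 164.] 439 min [381. 197.   7.] max [473. 298.  63.] col [83. 88. 58.] top mean [428.9 245.3  60.1]
[319. 157.] 207 min [353. 206.   7.] max [386. 240.  62.] col [55. 95. 58.] top mean [369.4 223.1  59.4]
[377. 159.] 238 min [451. 308.   7.] max [490. 340.  62.] col [107.  85.  62.] top mean [469.6 327.   59.3]
[508. 176.] 727 min [687. 476.   7.] max [758. 500.  70.] col [39. 56. 69.] top mean [726.2 485.4  67. ]
[311. 194.] 467 min [416.  94.   7.] max [483. 145.  26.] col [132. 133. 124.] top mean [450.1 118.8  23.5]
[402. 210.] 600 min [558. 173.   7.] max [681. 299.  21.] col [132. 129. 119.] top mean [622.4 232.8  17.7]
[505. 210.] 547 min [757. 254.  51.] max [800. 405.  60.] col [146. 138. 128.] top mean [786.3 347.2  57.1]
[276. 218.] 322 min [385.  -2.   7.] max [517.  19.  18.] col [117.  95.  74.] top mean [451.4   9.1  14.1]
[235. 239.] 582 min [ 447. -129.    7.] max [488. -88.  61.] col [106. 104. 100.] top mean [ 467.6 -108.9  
[... 1725 characters left out ...]
 7.] max [383. 243.  62.] col [16. 57. 22.] top mean [366.9 227.4  60.3]
[297. 309.] 497 min [380. 271.   8.] max [412. 302.  64.] col [17. 57. 23.] top mean [395.7 286.7  60.8]
[247. 321.] 610 min [449. 316.   7.] max [488. 352.  63.] col [73. 50. 29.] top mean [468.5 332.3  60.6]
[ 19. 350.] 551 min [713. 483.  26.] max [752. 500.  70.] col [25. 38. 48.] top mean [734.9 489.9  67.7]
[ 50. 367.] 86 min [686. 490.   7.] max [695. 500.  68.] col [17. 25. 31.] top mean [690.4 495.2  67. ]
[210. 406.] 51 min [457. 472.   7.] max [476. 499.  38.] col [17. 15. 14.] top mean [461.7 492.2  35.1]
[411. 414.] 289 min [200. 400.  11.] max [236. 429.  17.] col [44. 42. 40.] top mean [216.1 416.6  14.5]
```

```bash
python3 - <<'E'
from h import *
d={n:np.load(f"{n}.npz") for n in("scene","side")}
X=np.concatenate([d[n]["X"].reshape(-1,3) for n in d]);f=np.concatenate([d[n]["f"].reshape(-1,3) for n in d])
o,h=topview(X,f,330,700,-370,380,1.0)
cv2.imwrite("pics/top.png",o[:,:,::-1])
boxes=dict(round=(432,475,195,236),green2=(378,420,265,305),green1=(350,390,205,245),square=(445,495,305,355),tin=(410,488,90,150),dish=(550,690,168,306),tool=(380,522,-10,30),small=(442,493,-134,-83),tray=(555,665,-105,92),big=(412,490,-265,-190),pot=(408,474,-352,-288),box=(557,680,-298,-173))
for k,(a,b,c,e) in boxes.items():
    for n in d:
        P=d[n]["X"].reshape(-1,3); P=P[(P[:,0]>a)&(P[:,0]<b)&(P[:,1]>c)&(P[:,1]<e)]
        z0=5 if k in("tool","square") else 8
        P=P[P[:,2]>z0]; zt=np.percentile(P[:,2],95)
        T=P[P[:,2]>zt-5]
        (rc,rs,ra)=cv2.minAreaRect(P[:,:2].astype(np.float32))
        A=np.c_[2*T[:,:2],np.ones(len(T))];s=np.linalg.lstsq(A,(T[:,:2]**2).sum(1),rcond=None)[0]
        print(k,n,len(P),"rect",np.round(rc,1),np.round(rs,1),round(ra,1),"topcircle",s[:2].round(1),round(float(np.sqrt(s[2]+s[0]**2+s[1]**2)),1),"zt",zt.round(1))
E
```

```text
round scene 231 rect [457.4 210.6] [32.1 31.2] 36.0 topcircle [456.5 212.6] 6.7 zt 61.1
round side 401 rect [453.3 217.1] [32.2 30.3] 19.9 topcircle [453.8 215.9] 7.0 zt 61.2
green2 scene 198 rect [398.8 281.1] [32.2 26.8] 34.9 topcircle [397.5 283.4] 7.5 zt 60.4
green2 side 494 rect [396.  287.6] [32.1 29.4] 10.4 topcircle [395.6 286.5] 7.0 zt 61.5
green1 scene 205 rect [371.  222.3] [31.5 28.8] 50.6 topcircle [368.8 223.4] 7.3 zt 60.5
green1 side 437 rect [366.5 228.6] [32.8 28.4] 4.4 topcircle [366.7 226.9] 7.0 zt 61.1
square scene 247 rect [470.1 328.3] [33.8 34.1] 68.1 topcircle [469.1 327.5] 7.3 zt 60.1
square side 634 rect [468.9 331.6] [33.2 32.9] 73.1 topcircle [469. 332.] 7.1 zt 61.2
tin scene 460 rect [449.4 120.1] [64.8 48.3] 4.7 topcircle [449.8 118.8] 22.6 zt 25.1
tin side 554 rect [447.2 120.7] [63.6 47.9] 5.1 topcircle [446.9 122.6] 22.6 zt 25.4
dish scene 561 rect [619.1 236.1] [121.7 124.6] 23.8 topcircle [619.3 235.8] 59.5 zt 19.3
dish side 871 rect [619.6 238.9] [121.5 124.1] 37.8 topcircle [619.5 239. ] 59.5 zt 20.3
tool scene 346 rect [450.8   9.5] [ 16.7 131.3]
[... 341 characters left out ...]
9.9  -6.7] [ 86.4 180.1] 4.6 topcircle [610.6  -8.8] 73.5 zt 19.8
tray side 620 rect [610.4  -6.8] [ 87.7 184.3] 4.6 topcircle [609.3  -3.5] 77.4 zt 20.1
big scene 766 rect [ 451.3 -229.2] [66.9 67.9] 28.6 topcircle [ 451.4 -229. ] 31.8 zt 35.4
big side 368 rect [ 449.4 -226.1] [68.8 64.6] 79.0 topcircle [ 450.1 -226.2] 31.7 zt 35.5
pot scene 854 rect [ 441.4 -320.9] [56.1 54.4] 39.4 topcircle [ 442.2 -320.9] 20.0 zt 33.7
pot side 199 rect [ 438.9 -316.9] [52.7 53.5] 7.2 topcircle [ 439.4 -316.1] 20.5 zt 34.4
box scene 1034 rect [ 618.6 -237.2] [107.7 108.6] 87.0 topcircle [ 619.  -237.5] 59.2 zt 19.7
box side 391 rect [ 617.3 -235.4] [114.  108.3] 88.0 topcircle [ 616.8 -235.2] 58.6 zt 20.1
```

View pics/top.png

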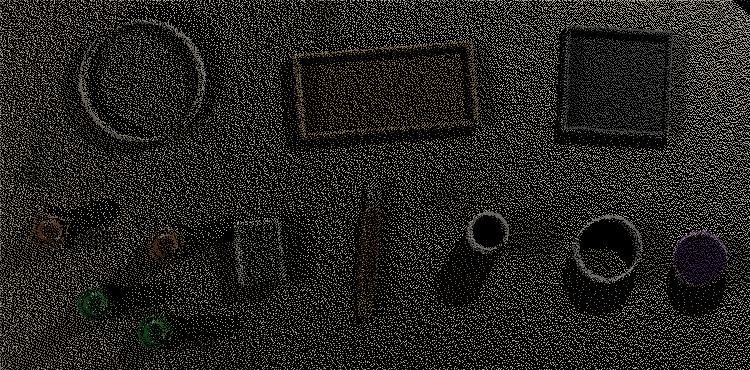

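The top view confirms the layout, and both cameras agree to 2–4 mm. Now the tool axes and finger geometry.

```bash
cat >> h.py <<'E'
from scipy.spatial.transform import Rotation as Ro
def pose():
    s=telemetry.sense(); q=s["ee_rot"]; return s,np.array(s["eef_pos"]),Ro.from_quat([q[1],q[2],q[3],q[0]])
def plan(x,y,z,jaw_deg):
    """from measured pose to TCP (x,y,z), pointing down, jaw axis at jaw_deg (mod 180, nearest)"""
    s,p,R=pose(); M=R.as_matrix()
    cur=np.degrees(np.arctan2(M[1,0],M[0,0]))
    best=None
    for k in (-360,-180,0,180,360):
        a=jaw_deg+k
        if best is None or abs(a-cur)<abs(best-cur): best=a
    for a in (best,best+180,best-180):
        t=np.radians(a); xx=np.array([np.cos(t),np.sin(t),0]); yy=np.array([0,0,-1.]); T=np.stack([xx,yy,np.cross(xx,yy)],1)
        rv=(R.inv()*Ro.from_matrix(T)).as_rotvec()
        print("yaw",round(cur,1),"->",round(a,1),"delta_cm",(M.T@(np.array([x,y,z])-p)/10).round(2),"twist",rv.round(3))
        if a==best: print("  ^ nearest; t=",round(s["time_s"],2),"TCP",p.round(1),"F",np.round(s["force"],1),"w",round(s["grip_width"],3),"q5",round(s["joints"][5],2))
E
python3 - <<'E'
from h import *
s,p,R=pose();print(R.as_matrix().round(3))
c=imaging.capture("wrist");X=world(c);L=(X-p)@R.as_matrix()
m=np.isfinite(L[...,0])&(abs(L[...,0])<70)&(abs(L[...,2])<40)&(L[...,1]>-60)&(L[...,1]<15)
for a,b in((-70,0),(0,70)):
    q=L[m&(L[...,0]>a)&(L[...,0]<b)]; print(len(q),q.min(0).round(1),q.max(0).round(1)); t=q[q[:,1]>q[:,1].max()-4]; print(t.min(0).round(1),t.max(0).round(1))
plan(449.7,10.5,100,87)
d={n:np.load(f"{n}.npz") for n in("scene","side")}
for n in d:
    P=d[n]["X"].reshape(-1,3);P=P[(P[:,0]>380)&(P[:,0]<522)&(P[:,1]>-10)&(P[:,1]<30)&(P[:,2]>5)]
    for lo,hi in((385,420),(400,440),(440,480),(480,520)):
        q=P[(P[:,0]>lo)&(P[:,0]<hi)];print(n,lo,hi,len(q),q[:,1].min().round(1),q[:,1].max().round(1),q[:,2].max().round(1))
    v=cv2.fitLine(P[:,:2].astype(np.float32),cv2.DIST_HUBER,0,.01,.01).ravel();print(np.degrees(np.arctan2(v[1],v[0])),v)
E
```

```text
[[ 0.297 -0.    -0.955]
 [ 0.955 -0.001  0.297]
 [-0.001 -1.     0.   ]]
3258 [-69.8 -60.  -11.8] [-40.9 -13.4  14.1]
[-44.  -17.3 -11.2] [-41.3 -13.4  10.3]
3261 [ 43.1 -60.  -11.9] [ 68.7 -13.8  14.3]
[ 43.3 -17.8 -10.5] [ 48.9 -13.8  10.5]
yaw 72.7 -> 87 delta_cm [-38.12  13.12 -42.63] twist [-0.    -0.249 -0.   ]
  ^ nearest; t= 0.3 TCP [156.  501.2 231.1] F [-0.8  0.7 -0.6] w 1.001 q5 -0.22
yaw 72.7 -> 267 delta_cm [-38.12  13.12 -42.63] twist [ 1.000e-03  2.892e+00 -0.000e+00]
yaw 72.7 -> -93 delta_cm [-38.12  13.12 -42.63] twist [ 1.000e-03  2.892e+00 -0.000e+00]
scene 385 420 70 2.8 18.7 17.0
scene 400 440 95 2.5 19.1 17.0
scene 440 480 119 0.1 17.1 17.9
scene 480 520 101 -2.0 15.3 16.4
-3.4513137 [ 9.9818629e-01 -6.0200371e-02  4.5462683e+02  6.9664721e+00]
side 385 420 92 4.5 22.6 16.4
side 400 440 120 3.6 22.7 17.1
side 440 480 119 1.1 20.5 17.2
side 480 520 76 -1.3 17.5 16.4
-4.055667 [ 9.9749583e-01 -7.0725657e-02  4.4711810e+02  1.5750207e+01]
```

```bash
python3 -m handwheel '[{"delta_pos":[-3,0,-3.3],"twist":[0,-0.03,0],"jaw":0.5},{"delta_pos":[-7,1,-7.8],"twist":[0,-0.08,0],"jaw":0.5},{"delta_pos":[-38.1,13.1,-42.6],"twist":[0,-0.26,0],"jaw":0.5},{"delta_pos":[-38.1,13.1,-42.6],"twist":[0,-0.26,0],"jaw":0.5},{"delta_pos":[-38.1,13.1,-42.6],"twist":[0,-0.26,0],"jaw":0.5},{"delta_pos":[-38.1,13.1,-42.6],"twist":[0,-0.26,0],"jaw":0.5},{"delta_pos":[-38.1,13.1,-42.6],"twist":[0,-0.26,0],"jaw":0.5},{"delta_pos":[-38.1,13.1,-42.6],"twist":[0,-0.26,0],"jaw":0.5},{"delta_pos":[-38.1,13.1,-42.6],"twist":[0,-0.26,0],"jaw":0.5},{"delta_pos":[-38.1,13.1,-42.6],"twist":[0,-0.26,0],"jaw":0.5}]' 40
python3 -c "
from h import *
plan(449.7,10.5,80,86.3)"
```

```text
time_s: 1.13
eef_pos: [362.4, 155.7, 143.6]
ee_rot: [-0.51, 0.511, 0.49, -0.489]
force: [1.1, 0.0, 1.2]
grip_width: 0.5
yaw 87.6 -> 86.3 delta_cm [-14.14   6.37  -9.32] twist [0.001 0.023 0.   ]
  ^ nearest; t= 1.13 TCP [362.4 155.7 143.6] F [1.1 0.  1.2] w 0.5 q5 -1.42
yaw 87.6 -> 266.3 delta_cm [-14.14   6.37  -9.32] twist [ 0.000e+00 -3.119e+00 -1.000e-03]
yaw 87.6 -> -93.7 delta_cm [-14.14   6.37  -9.32] twist [ 0.000e+00 -3.119e+00 -1.000e-03]
```

```bash
python3 -m handwheel '[{"delta_pos":[-13.5,6,-9],"twist":[0,0.02,0],"jaw":0.5},{"delta_pos":[-13.5,6,-9],"twist":[0,0.02,0],"jaw":0.5},{"delta_pos":[-13.5,6,-9],"twist":[0,0.02,0],"jaw":0.5},{"delta_pos":[-13.5,6,-9],"twist":[0,0.02,0],"jaw":0.5},{"delta_pos":[-13.5,6,-9],"twist":[0,0.02,0],"jaw":0.5},{"delta_pos":[-13.5,6,-9],"twist":[0,0.02,0],"jaw":0.5},{"delta_pos":[-13.5,6,-9],"twist":[0,0.02,0],"jaw":0.5},{"delta_pos":[-13.5,6,-9],"twist":[0,0.02,0],"jaw":0.5},{"delta_pos":[-13.5,6,-9],"twist":[0,0.02,0],"jaw":0.5},{"delta_pos":[-13.5,6,-9],"twist":[0,0.02,0],"jaw":0.5}]' 40
python3 - <<'E'
from h import *
c=imaging.capture("wrist");cv2.imwrite("pics/w1.png",c["frame"][:,:,::-1])
X=world(c); z=X[...,2]
m=(z>6)&(z<22)&(X[...,0]>370)&(X[...,0]<530)&(abs(X[...,1]-10)<20)
P=X[m][:,:2].astype(np.float32); print(len(P),cv2.minAreaRect(P),X[m].max(0),cv2.fitLine(P,cv2.DIST_HUBER,0,.01,.01).ravel(), "table",np.nanmedian(z[abs(z)<8]))
plan(449.7,10.5,3,86.3)
E
```

```text
time_s: 1.97
eef_pos: [445.9, 19.8, 84.4]
ee_rot: [-0.515, 0.515, 0.485, -0.485]
force: [-0.3, 0.1, -0.2]
grip_width: 0.501
3252 ((449.6064758300781, 10.538084030151367), (16.007680892944336, 132.30157470703125), 86.15420532226562) [515.79960351  21.26407442  17.19254274] [ 9.9759555e-01 -6.9304250e-02  4.4230051e+02  1.1115677e+01] table 1.2623986554001825
yaw 86.5 -> 86.3 delta_cm [-0.89  8.13 -0.42] twist [ 0.001  0.004 -0.   ]
  ^ nearest; t= 2.02 TCP [446.   19.7  84.3] F [-0.1 -0.8 -0.5] w 0.502 q5 -1.73
yaw 86.5 -> 266.3 delta_cm [-0.89  8.13 -0.42] twist [-0.000e+00 -3.137e+00 -1.000e-03]
yaw 86.5 -> -93.7 delta_cm [-0.89  8.13 -0.42] twist [-0.000e+00 -3.137e+00 -1.000e-03]
```

View pics/w1.png

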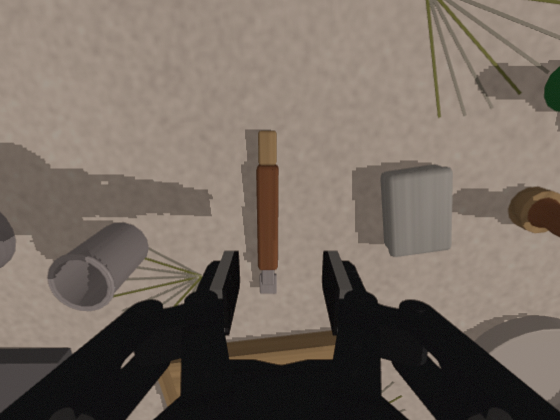

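The wrist view shows the tool's dark handle at (268,217), blade end at (267,281), matching the estimate within 0.2 mm. Descend and grip.

```bash
python3 -m handwheel '[{"delta_pos":[-0.9,2,-0.4],"twist":[0,0.005,0],"jaw":0.5},{"delta_pos":[-0.9,4,-0.4],"twist":[0,0.005,0],"jaw":0.5},{"delta_pos":[-0.9,6,-0.4],"twist":[0,0.005,0],"jaw":0.5},{"delta_pos":[-0.9,7.3,-0.4],"twist":[0,0.005,0],"jaw":0.5},{"delta_pos":[-0.9,8.1,-0.4],"twist":[0,0.005,0],"jaw":0.4},{"delta_pos":[-0.9,8.1,-0.4],"twist":[0,0.005,0],"jaw":0},{"delta_pos":[-0.9,8.1,-0.4],"twist":[0,0.005,0],"jaw":0},{"delta_pos":[-0.9,8.1,-0.4],"twist":[0,0.005,0],"jaw":0},{"delta_pos":[-0.9,8.1,-0.4],"twist":[0,0.005,0],"jaw":0},{"delta_pos":[-0.9,8.1,-0.4],"twist":[0,0.005,0],"jaw":0}]' 40
python3 - <<'E'
from h import *
plan(610.1,-6.8,90,4.6)
E
```

```text
time_s: 2.85
eef_pos: [449.9, 9.6, 3.5]
ee_rot: [-0.516, 0.517, 0.483, -0.483]
force: [0.3, 1.5, -0.6]
grip_width: 0.17
yaw 86.2 -> 4.6 delta_cm [ -0.57  -8.63 -16.1 ] twist [1.000e-03 1.424e+00 1.000e-03]
  ^ nearest; t= 2.85 TCP [449.9   9.6   3.5] F [ 0.3  1.5 -0.6] w 0.17 q5 -1.74
yaw 86.2 -> 184.6 delta_cm [ -0.57  -8.63 -16.1 ] twist [ 1.000e-03 -1.718e+00 -1.000e-03]
yaw 86.2 -> -175.4 delta_cm [ -0.57  -8.63 -16.1 ] twist [ 1.000e-03 -1.718e+00 -1.000e-03]
```

```bash
python3 -m handwheel '[{"delta_pos":[0,-0.5,0],"twist":[0,0,0],"jaw":0},{"delta_pos":[0,-2,0],"twist":[0,0,0],"jaw":0},{"delta_pos":[0,-4,-1],"twist":[0,0.08,0],"jaw":0},{"delta_pos":[0,-6,-3],"twist":[0,0.2,0],"jaw":0},{"delta_pos":[-0.1,-7.5,-5],"twist":[0,0.32,0],"jaw":0},{"delta_pos":[-0.2,-8.5,-7.5],"twist":[0,0.44,0],"jaw":0},{"delta_pos":[-0.3,-8.5,-10],"twist":[0,0.56,0],"jaw":0},{"delta_pos":[-0.4,-8.5,-12],"twist":[0,0.68,0],"jaw":0},{"delta_pos":[-0.5,-8.5,-14],"twist":[0,0.78,0],"jaw":0},{"delta_pos":[-0.6,-8.5,-15],"twist":[0,0.86,0],"jaw":0}]' 40
python3 - <<'E'
from h import *
plan(610.1,-6.8,90,4.6)
E
```

```text
time_s: 3.68
eef_pos: [600.5, -6.6, 88.4]
ee_rot: [-0.671, 0.672, 0.222, -0.222]
force: [-0.3, -0.4, 0.4]
grip_width: 0.173
yaw 36.6 -> 4.6 delta_cm [ 0.76 -0.16 -0.59] twist [0.001 0.558 0.001]
  ^ nearest; t= 3.68 TCP [600.5  -6.6  88.4] F [-0.3 -0.4  0.4] w 0.173 q5 -0.84
yaw 36.6 -> 184.6 delta_cm [ 0.76 -0.16 -0.59] twist [ 2.000e-03 -2.583e+00 -1.000e-03]
yaw 36.6 -> -175.4 delta_cm [ 0.76 -0.16 -0.59] twist [ 2.000e-03 -2.583e+00 -1.000e-03]
```

```bash
python3 -m handwheel '[{"delta_pos":[0.3,0,-0.2],"twist":[0,0.12,0],"jaw":0},{"delta_pos":[0.7,0,-0.5],"twist":[0,0.24,0],"jaw":0},{"delta_pos":[0.7,0,-0.5],"twist":[0,0.36,0],"jaw":0},{"delta_pos":[0.7,0,-0.5],"twist":[0,0.46,0],"jaw":0},{"delta_pos":[0.7,0,-0.5],"twist":[0,0.54,0],"jaw":0},{"delta_pos":[0.7,0,-0.5],"twist":[0,0.54,0],"jaw":0},{"delta_pos":[0.7,2,-0.5],"twist":[0,0.54,0],"jaw":0},{"delta_pos":[0.7,4,-0.5],"twist":[0,0.54,0],"jaw":0},{"delta_pos":[0.7,5,-0.5],"twist":[0,0.54,0],"jaw":0},{"delta_pos":[0.7,5,-0.5],"twist":[0,0.54,0],"jaw":0}]' 40
python3 - <<'E'
from h import *
for n in("scene","side"):
    c=imaging.capture(n);cv2.imwrite(f"pics/p1{n}.png",cv2.resize(c["frame"][120:330,100:460,::-1],None,fx=2,fy=2))
plan(610.1,-6.8,8,4.6)
E
```

```text
time_s: 4.52
eef_pos: [606.2, -5.9, 35.9]
ee_rot: [0.706, -0.706, -0.036, 0.039]
force: [-0.2, 0.3, -2.3]
grip_width: 0.172
yaw 6.0 -> 4.6 delta_cm [ 0.23  3.05 -0.08] twist [0.    0.025 0.001]
  ^ nearest; t= 4.62 TCP [607.7  -6.2  38.5] F [ 0.2 -0.7 -1. ] w 0.174 q5 -0.31
yaw 6.0 -> 184.6 delta_cm [ 0.23  3.05 -0.08] twist [ 1.000e-03 -3.117e+00 -0.000e+00]
yaw 6.0 -> -175.4 delta_cm [ 0.23  3.05 -0.08] twist [ 1.000e-03 -3.117e+00 -0.000e+00]
```

View pics/p1scene.png

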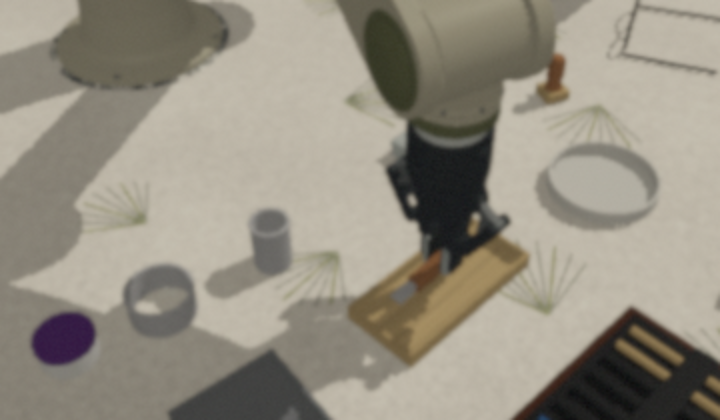

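View pics/p1side.png

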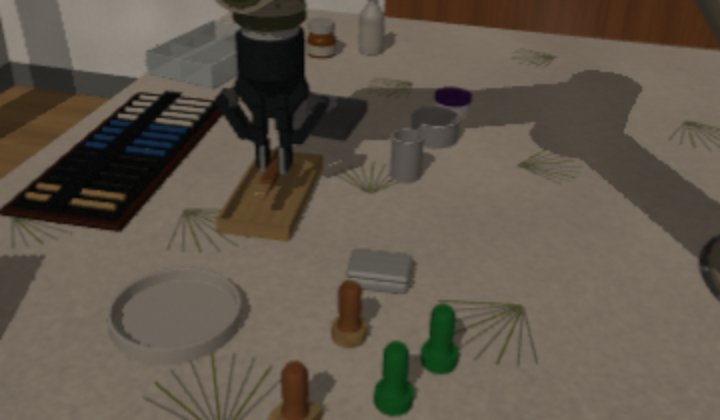

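The pictures show the tool held and lined up with the tray ((415,280) in the enlarged scene crop). Lower and release.

```bash
python3 -m handwheel '[{"delta_pos":[0.2,0.5,-0.1],"twist":[0,0.025,0],"jaw":0},{"delta_pos":[0.2,1.2,-0.1],"twist":[0,0.025,0],"jaw":0},{"delta_pos":[0.2,2,-0.1],"twist":[0,0.025,0],"jaw":0},{"delta_pos":[0.2,2.6,-0.1],"twist":[0,0.025,0],"jaw":0},{"delta_pos":[0.2,2.9,-0.1],"twist":[0,0.025,0],"jaw":0},{"delta_pos":[0.2,3,-0.1],"twist":[0,0.025,0],"jaw":0},{"delta_pos":[0.2,3,-0.1],"twist":[0,0.025,0],"jaw":0},{"delta_pos":[0.2,3,-0.1],"twist":[0,0.025,0],"jaw":0.35},{"delta_pos":[0.2,3,-0.1],"twist":[0,0.025,0],"jaw":0.35},{"delta_pos":[0.2,3,-0.1],"twist":[0,0.025,0],"jaw":0.35}]' 40
python3 - <<'E'
from h import *
plan(610.1,-6.8,150,4.6)
plan(455,214.3,110,0)
E
```

```text
time_s: 5.45
eef_pos: [609.7, -7.0, 8.2]
ee_rot: [-0.707, 0.707, 0.028, -0.028]
force: [-0.0, -0.1, 0.1]
grip_width: 0.349
yaw 4.5 -> 4.6 delta_cm [ 5.000e-02 -1.418e+01  1.000e-02] twist [ 0.    -0.001  0.001]
  ^ nearest; t= 5.45 TCP [609.7  -7.    8.2] F [-0.  -0.1  0.1] w 0.349 q5 -0.28
yaw 4.5 -> 184.6 delta_cm [ 5.000e-02 -1.418e+01  1.000e-02] twist [-1.00e-03  3.14e+00  0.00e+00]
yaw 4.5 -> -175.4 delta_cm [ 5.000e-02 -1.418e+01  1.000e-02] twist [-1.00e-03  3.14e+00  0.00e+00]
yaw 4.5 -> 0 delta_cm [-13.67 -10.19  23.28] twist [0.    0.079 0.001]
  ^ nearest; t= 5.45 TCP [609.7  -7.    8.2] F [-0.  -0.1  0.1] w 0.349 q5 -0.28
yaw 4.5 -> 180 delta_cm [-13.67 -10.19  23.28] twist [ 1.000e-03 -3.063e+00 -0.000e+00]
yaw 4.5 -> -180 delta_cm [-13.67 -10.19  23.28] twist [ 1.000e-03 -3.063e+00 -0.000e+00]
```

```bash
python3 -m handwheel '[{"delta_pos":[0,-2,0],"twist":[0,0,0],"jaw":0.5},{"delta_pos":[0,-5,0],"twist":[0,0,0],"jaw":0.5},{"delta_pos":[-1,-8,1.5],"twist":[0,0.02,0],"jaw":0.5},{"delta_pos":[-3,-10,5],"twist":[0,0.04,0],"jaw":0.5},{"delta_pos":[-5,-11,8.5],"twist":[0,0.08,0],"jaw":0.5},{"delta_pos":[-7,-11,12],"twist":[0,0.08,0],"jaw":0.5},{"delta_pos":[-9,-11,15.5],"twist":[0,0.08,0],"jaw":0.5},{"delta_pos":[-11,-11,19],"twist":[0,0.08,0],"jaw":0.5},{"delta_pos":[-13,-11,22],"twist":[0,0.08,0],"jaw":0.5},{"delta_pos":[-13.7,-11,23.3],"twist":[0,0.08,0],"jaw":0.5}]' 30
python3 - <<'E'
from h import *
c=imaging.capture("wrist");cv2.imwrite("pics/w2.png",c["frame"][:,:,::-1])
X=world(c); z=X[...,2]
m=(z>7)&(z<70)&(abs(X[...,0]-455)<35)&(abs(X[...,1]-214)<35)
print(m.sum(),X[m].min(0),X[m].max(0)); t=X[m&(z>50)];print(t.min(0),t.max(0),t.mean(0))
c=imaging.capture("scene");X=world(c);z=X[...,2]
cv2.imwrite("pics/s2.png",cv2.resize(c["frame"][150:320,220:430,::-1],None,fx=3,fy=3))
m=(abs(X[...,0]-610)<34)&(abs(X[...,1]+7)<80)&(z>9)
P=X[m];print("tool in tray",len(P),cv2.minAreaRect(P[:,:2].astype(np.float32)),P[:,2].max(),"floor",np.nanmedian(z[(abs(X[...,0]-610)<30)&(abs(X[...,1]+7)<75)]))
plan(455,214.3,110,0)
E
```

```text
time_s: 6.28
eef_pos: [451.7, 217.3, 118.2]
ee_rot: [0.707, -0.707, -0.0, 0.001]
force: [0.2, 0.6, -0.3]
grip_width: 0.501
1581 [438.09167276 204.49273853   7.04457872] [470.75863889 232.50393317  62.98213376]
[443.7355554  205.674613    50.04676263] [464.83914701 226.27999812  62.98213376] [454.53730577 217.70538382  59.22007014]
tool in tray 513 ((608.3162841796875, -7.342811584472656), (167.0087127685547, 48.58696746826172), 80.52366638183594) 20.895189788868436 floor 5.190114280862375
yaw 0.1 -> 0 delta_cm [ 0.17  0.83 -0.2 ] twist [-0.     0.003  0.   ]
  ^ nearest; t= 6.38 TCP [453.3 216.3 118.3] F [ 0.7 -0.4 -0.1] w 0.5 q5 0.21
yaw 0.1 -> 180 delta_cm [ 0.17  0.83 -0.2 ] twist [ 1.000e-03 -3.139e+00  0.000e+00]
yaw 0.1 -> -180 delta_cm [ 0.17  0.83 -0.2 ] twist [ 1.000e-03 -3.139e+00  0.000e+00]
```

View pics/w2.png

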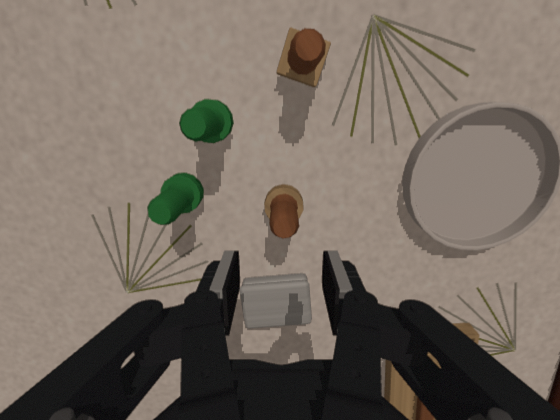

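View pics/s2.png

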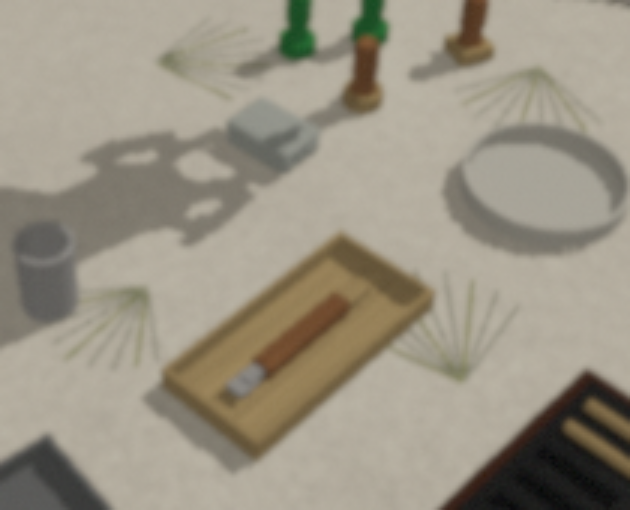

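The tool lies flat in its tray ((300,345) in the enlarged scene crop). The round stamp is at (284,215) in the wrist view, centred between the fingers' line. Descend on it.

```bash
python3 -m handwheel '[{"delta_pos":[0.15,1.5,-0.1],"twist":[0,0,0],"jaw":0.5},{"delta_pos":[0.15,3.5,-0.1],"twist":[0,0,0],"jaw":0.5},{"delta_pos":[0.15,5.5,-0.1],"twist":[0,0,0],"jaw":0.5},{"delta_pos":[0.15,7.5,-0.1],"twist":[0,0,0],"jaw":0.5},{"delta_pos":[0.15,8.8,-0.1],"twist":[0,0,0],"jaw":0.5},{"delta_pos":[0.15,9.3,-0.1],"twist":[0,0,0],"jaw":0.4},{"delta_pos":[0.15,9.3,-0.1],"twist":[0,0,0],"jaw":0},{"delta_pos":[0.15,9.3,-0.1],"twist":[0,0,0],"jaw":0},{"delta_pos":[0.15,9.3,-0.1],"twist":[0,0,0],"jaw":0},{"delta_pos":[0.15,9.3,-0.1],"twist":[0,0,0],"jaw":0}]' 30
python3 - <<'E'
from h import *
plan(619.4,215.4,90,0)
E
```

```text
time_s: 7.22
eef_pos: [456.6, 213.5, 25.7]
ee_rot: [0.707, -0.707, -0.0, -0.001]
force: [-0.4, 0.9, -0.6]
grip_width: 0.247
yaw -0.1 -> 0 delta_cm [16.29 -6.41  0.21] twist [-0.    -0.001  0.002]
  ^ nearest; t= 7.22 TCP [456.6 213.5  25.7] F [-0.4  0.9 -0.6] w 0.247 q5 0.21
yaw -0.1 -> 180 delta_cm [16.29 -6.41  0.21] twist [-3.00e-03  3.14e+00 -0.00e+00]
yaw -0.1 -> -180 delta_cm [16.29 -6.41  0.21] twist [-3.00e-03  3.14e+00 -0.00e+00]
```

```bash
python3 -m handwheel '[{"delta_pos":[0,-1,0],"twist":[0,0,0],"jaw":0},{"delta_pos":[0,-3,0],"twist":[0,0,0],"jaw":0},{"delta_pos":[0.5,-5,0],"twist":[0,0,0],"jaw":0},{"delta_pos":[2.5,-6,0.1],"twist":[0,0,0],"jaw":0},{"delta_pos":[5,-6,0.1],"twist":[0,0,0],"jaw":0},{"delta_pos":[8,-6,0.1],"twist":[0,0,0],"jaw":0},{"delta_pos":[11,-6,0.2],"twist":[0,0,0],"jaw":0},{"delta_pos":[14,-6,0.2],"twist":[0,0,0],"jaw":0},{"delta_pos":[15.8,-6,0.2],"twist":[0,0,0],"jaw":0},{"delta_pos":[16.3,-6,0.2],"twist":[0,0,0],"jaw":0}]' 30
python3 - <<'E'
from h import *
c=imaging.capture("side");cv2.imwrite(f"pics/s3.png",cv2.resize(c["frame"][180:370,100:380,::-1],None,fx=2.5,fy=2.5))
plan(619.4,215.4,30,0)
E
```

```text
time_s: 8.05
eef_pos: [621.3, 214.9, 85.7]
ee_rot: [0.707, -0.707, -0.0, -0.001]
force: [0.2, -0.1, -1.1]
grip_width: 0.241
yaw -0.1 -> 0 delta_cm [-0.11  5.54  0.04] twist [-0.    -0.002  0.001]
  ^ nearest; t= 8.1 TCP [620.5 215.   85.4] F [-0.4  0.7 -1.7] w 0.241 q5 0.16
yaw -0.1 -> 180 delta_cm [-0.11  5.54  0.04] twist [-2.00e-03  3.14e+00 -0.00e+00]
yaw -0.1 -> -180 delta_cm [-0.11  5.54  0.04] twist [-2.00e-03  3.14e+00 -0.00e+00]
```

View pics/s3.png

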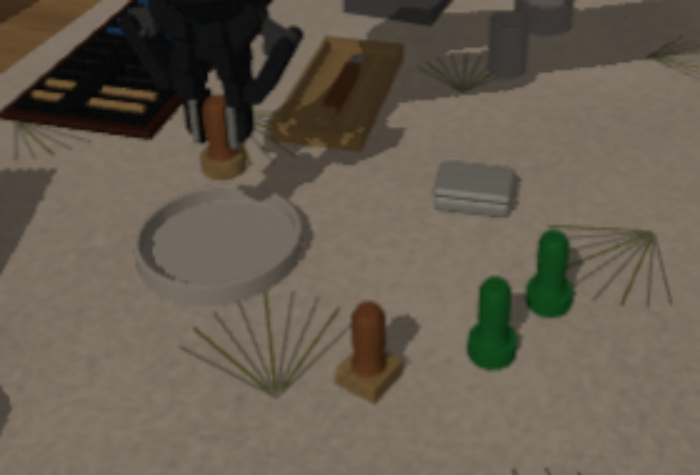

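The round stamp hangs upright over the dish's right half ((222,140)). Lower and release.

```bash
python3 -m handwheel '[{"delta_pos":[-0.1,1.5,0],"twist":[0,0,0],"jaw":0},{"delta_pos":[-0.1,3.3,0],"twist":[0,0,0],"jaw":0},{"delta_pos":[-0.1,4.6,0],"twist":[0,0,0],"jaw":0},{"delta_pos":[-0.1,5.2,0],"twist":[0,0,0],"jaw":0},{"delta_pos":[-0.1,5.5,0],"twist":[0,0,0],"jaw":0},{"delta_pos":[-0.1,5.5,0],"twist":[0,0,0],"jaw":0},{"delta_pos":[-0.1,5.5,0],"twist":[0,0,0],"jaw":0},{"delta_pos":[-0.1,5.5,0],"twist":[0,0,0],"jaw":0.5},{"delta_pos":[-0.1,5.5,0],"twist":[0,0,0],"jaw":0.5},{"delta_pos":[-0.1,5.5,0],"twist":[0,0,0],"jaw":0.5}]' 30
python3 - <<'E'
from h import *
plan(469,330.0,110,0)
E
```

```text
time_s: 8.93
eef_pos: [618.3, 215.4, 30.5]
ee_rot: [0.707, -0.707, -0.0, -0.001]
force: [0.0, 0.0, 0.1]
grip_width: 0.5
yaw -0.1 -> 0 delta_cm [-14.94  -7.97  11.45] twist [-0.    -0.001  0.001]
  ^ nearest; t= 8.93 TCP [618.3 215.4  30.5] F [0.  0.  0.1] w 0.5 q5 0.16
yaw -0.1 -> 180 delta_cm [-14.94  -7.97  11.45] twist [-2.000e-03  3.141e+00 -0.000e+00]
yaw -0.1 -> -180 delta_cm [-14.94  -7.97  11.45] twist [-2.000e-03  3.141e+00 -0.000e+00]
```

```bash
python3 -m handwheel '[{"delta_pos":[0,-2,0],"twist":[0,0,0],"jaw":0.5},{"delta_pos":[0,-5,0],"twist":[0,0,0],"jaw":0.5},{"delta_pos":[-1,-8,0.8],"twist":[0,0,0],"jaw":0.5},{"delta_pos":[-3.5,-8,2.8],"twist":[0,0,0],"jaw":0.5},{"delta_pos":[-6.5,-8,5],"twist":[0,0,0],"jaw":0.5},{"delta_pos":[-9.5,-8,7.2],"twist":[0,0,0],"jaw":0.5},{"delta_pos":[-12.5,-8,9.6],"twist":[0,0,0],"jaw":0.5},{"delta_pos":[-14.5,-8,11.2],"twist":[0,0,0],"jaw":0.5},{"delta_pos":[-14.9,-8,11.5],"twist":[0,0,0],"jaw":0.5},{"delta_pos":[-14.9,-8,11.5],"twist":[0,0,0],"jaw":0.5}]' 30
python3 - <<'E'
from h import *
c=imaging.capture("wrist");cv2.imwrite("pics/w4.png",c["frame"][:,:,::-1])
X=world(c); z=X[...,2]
for x,y in((469,330),(618,216)):
    m=(z>8)&(z<70)&(abs(X[...,0]-x)<30)&(abs(X[...,1]-y)<28)
    if x>600: m&=z>15
    f=X[m&(z<17)]
    print(m.sum(),X[m].min(0).round(1),X[m].max(0).round(1),cv2.minAreaRect(f[:,:2].astype(np.float32)) if len(f) else "")
    t=X[m&(z>50)];print(t.min(0),t.max(0))
plan(469,330,24,0)
E
```

```text
time_s: 9.77
eef_pos: [468.3, 331.5, 110.4]
ee_rot: [0.707, -0.707, -0.001, 0.0]
force: [-0.4, 1.2, 0.0]
grip_width: 0.504
1846 [448.9 318.8   8. ] [488.1 350.7  63.3] ((468.4477844238281, 331.1563720703125), (32.07937240600586, 32.20616912841797), 72.58746337890625)
[457.90911969 320.25466268  50.07479375] [479.05185162 341.83405529  63.25033431]
242 [610.2 215.2  15.1] [634.8 235.5  26.7] ((621.1197509765625, 232.98348999023438), (3.275634527206421, 18.72916030883789), 79.56555938720703)Traceback (most recent call last):
  File "<stdin>", line 9, in <module>
    return umr_minimum(a, axis, None, out, keepdims, initial, where)
ValueError: zero-size array to reduction operation minimum which has no identity
```

View pics/w4.png

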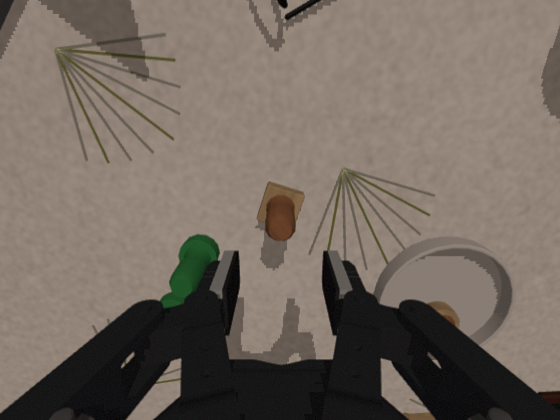

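The wrist view shows the square stamp at (280,210), foot centre (468.5, 331.1), and the round stamp in the dish at (438,315). Descend on the square stamp.

```bash
python3 -m handwheel '[{"delta_pos":[0,1.5,0],"twist":[0,0,0],"jaw":0.5},{"delta_pos":[0,3.5,0],"twist":[0,0,0],"jaw":0.5},{"delta_pos":[0,5.5,0],"twist":[0,0,0],"jaw":0.5},{"delta_pos":[0,7.2,0],"twist":[0,0,0],"jaw":0.5},{"delta_pos":[0,8.2,0],"twist":[0,0,0],"jaw":0.5},{"delta_pos":[0,8.5,0],"twist":[0,0,0],"jaw":0.4},{"delta_pos":[0,8.5,0],"twist":[0,0,0],"jaw":0},{"delta_pos":[0,8.5,0],"twist":[0,0,0],"jaw":0},{"delta_pos":[0,8.5,0],"twist":[0,0,0],"jaw":0},{"delta_pos":[0,8.5,0],"twist":[0,0,0],"jaw":0}]' 30
python3 - <<'E'
from h import *
plan(618.5,260.5,90,0)
E
```

```text
time_s: 10.65
eef_pos: [469.6, 330.6, 25.7]
ee_rot: [0.707, -0.707, -0.0, -0.001]
force: [0.3, -0.4, -0.9]
grip_width: 0.241
yaw -0.1 -> 0 delta_cm [14.9  -6.42 -6.99] twist [-0.001 -0.001  0.001]
  ^ nearest; t= 10.65 TCP [469.6 330.6  25.7] F [ 0.3 -0.4 -0.9] w 0.241 q5 0.41
yaw -0.1 -> 180 delta_cm [14.9  -6.42 -6.99] twist [-2.000e-03  3.141e+00 -1.000e-03]
yaw -0.1 -> -180 delta_cm [14.9  -6.42 -6.99] twist [-2.000e-03  3.141e+00 -1.000e-03]
```

```bash
python3 -m handwheel '[{"delta_pos":[0,-1,0],"twist":[0,0,0],"jaw":0},{"delta_pos":[0,-3,0],"twist":[0,0,0],"jaw":0},{"delta_pos":[0.5,-5,-0.2],"twist":[0,0,0],"jaw":0},{"delta_pos":[2.5,-6.4,-1.2],"twist":[0,0,0],"jaw":0},{"delta_pos":[5,-6.4,-2.4],"twist":[0,0,0],"jaw":0},{"delta_pos":[8,-6.4,-3.8],"twist":[0,0,0],"jaw":0},{"delta_pos":[11,-6.4,-5.2],"twist":[0,0,0],"jaw":0},{"delta_pos":[13.5,-6.4,-6.3],"twist":[0,0,0],"jaw":0},{"delta_pos":[14.9,-6.4,-7],"twist":[0,0,0],"jaw":0},{"delta_pos":[14.9,-6.4,-7],"twist":[0,0,0],"jaw":0}]' 30
python3 - <<'E'
from h import *
c=imaging.capture("scene");cv2.imwrite("pics/s5.png",cv2.resize(c["frame"][120:260,300:480,::-1],None,fx=4,fy=4))
plan(618.5,260.5,30.2,0)
E
```

```text
time_s: 11.48
eef_pos: [620.6, 258.4, 89.6]
ee_rot: [-0.707, 0.707, -0.001, 0.002]
force: [-1.0, 0.1, -1.5]
grip_width: 0.248
yaw -0.2 -> 0 delta_cm [-0.05  5.92  0.1 ] twist [-0.    -0.003  0.001]
  ^ nearest; t= 11.53 TCP [619.  259.5  89.4] F [ 0.2  0.5 -1. ] w 0.25 q5 0.23
yaw -0.2 -> 180 delta_cm [-0.05  5.92  0.1 ] twist [-1.000e-03  3.139e+00 -0.000e+00]
yaw -0.2 -> -180 delta_cm [-0.05  5.92  0.1 ] twist [-1.000e-03  3.139e+00 -0.000e+00]
```

View pics/s5.png

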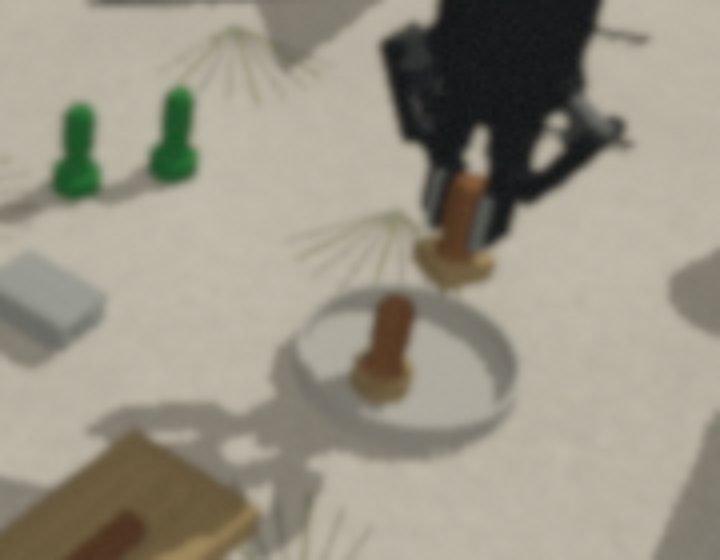

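The round stamp stands upright in the dish (385,350) and the square one hangs upright above, at (458,230). Lower it.

```bash
python3 -m handwheel '[{"delta_pos":[-0.1,1.5,0.1],"twist":[0,0,0],"jaw":0},{"delta_pos":[-0.1,3.3,0.1],"twist":[0,0,0],"jaw":0},{"delta_pos":[-0.1,4.8,0.1],"twist":[0,0,0],"jaw":0},{"delta_pos":[-0.1,5.5,0.1],"twist":[0,0,0],"jaw":0},{"delta_pos":[-0.1,5.9,0.1],"twist":[0,0,0],"jaw":0},{"delta_pos":[-0.1,5.9,0.1],"twist":[0,0,0],"jaw":0},{"delta_pos":[-0.1,5.9,0.1],"twist":[0,0,0],"jaw":0},{"delta_pos":[-0.1,5.9,0.1],"twist":[0,0,0],"jaw":0.5},{"delta_pos":[-0.1,5.9,0.1],"twist":[0,0,0],"jaw":0.5},{"delta_pos":[-0.1,5.9,0.1],"twist":[0,0,0],"jaw":0.5}]' 30
python3 - <<'E'
from h import *
plan(450.4,-227.6,110,-47.5)
plan(450.4,-227.6,110,42.5)
E
```

```text
time_s: 12.37
eef_pos: [617.4, 261.4, 30.6]
ee_rot: [0.707, -0.707, -0.0, -0.001]
force: [-0.2, 0.4, 0.1]
grip_width: 0.497
yaw -0.1 -> -47.5 delta_cm [-16.64  -7.97 -48.92] twist [-0.001  0.828  0.001]
  ^ nearest; t= 12.37 TCP [617.4 261.4  30.6] F [-0.2  0.4  0.1] w 0.497 q5 0.23
yaw -0.1 -> 132.5 delta_cm [-16.64  -7.97 -48.92] twist [ 1.000e-03 -2.314e+00  1.000e-03]
yaw -0.1 -> -227.5 delta_cm [-16.64  -7.97 -48.92] twist [ 1.000e-03 -2.314e+00  1.000e-03]
yaw -0.1 -> 42.5 delta_cm [-16.64  -7.97 -48.92] twist [ 0.    -0.743  0.001]
  ^ nearest; t= 12.37 TCP [617.4 261.4  30.6] F [-0.2  0.4  0.1] w 0.497 q5 0.23
yaw -0.1 -> 222.5 delta_cm [-16.64  -7.97 -48.92] twist [-2.000e-03  2.399e+00  0.000e+00]
yaw -0.1 -> -137.5 delta_cm [-16.64  -7.97 -48.92] twist [-2.000e-03  2.399e+00  0.000e+00]
```

```bash
python3 -m handwheel '[{"delta_pos":[0,-2,0],"twist":[0,0,0],"jaw":0.5},{"delta_pos":[0,-5,0],"twist":[0,0,0],"jaw":0.5},{"delta_pos":[0,-8.5,0],"twist":[0,0,0],"jaw":0.5},{"delta_pos":[-0.6,-10,-2],"twist":[0,0.06,0],"jaw":0.7},{"delta_pos":[-2,-10,-6],"twist":[0,0.18,0],"jaw":1},{"delta_pos":[-3.4,-10,-10],"twist":[0,0.3,0],"jaw":1},{"delta_pos":[-4.8,-10,-14],"twist":[0,0.42,0],"jaw":1},{"delta_pos":[-6.2,-10,-18],"twist":[0,0.54,0],"jaw":1},{"delta_pos":[-7.6,-10,-22],"twist":[0,0.64,0],"jaw":1},{"delta_pos":[-9,-10,-26],"twist":[0,0.74,0],"jaw":1}]' 30
python3 - <<'E'
from h import *
plan(450.4,-227.6,110,-47.5)
E
```

```text
time_s: 13.2
eef_pos: [527.3, 3.9, 130.4]
ee_rot: [0.659, -0.658, 0.257, -0.258]
force: [1.9, -0.9, 0.5]
grip_width: 0.999
yaw -42.7 -> -47.5 delta_cm [ 10.05   2.04 -22.22] twist [-0.001  0.083  0.001]
  ^ nearest; t= 13.2 TCP [527.3   3.9 130.4] F [ 1.9 -0.9  0.5] w 0.999 q5 0.53
yaw -42.7 -> 132.5 delta_cm [ 10.05   2.04 -22.22] twist [ 1.000e-03 -3.058e+00  1.000e-03]
yaw -42.7 -> -227.5 delta_cm [ 10.05   2.04 -22.22] twist [ 1.000e-03 -3.058e+00  1.000e-03]
```

```bash
python3 -m handwheel '[{"delta_pos":[1.6,0.3,-3.5],"twist":[0,0.02,0],"jaw":1},{"delta_pos":[3.2,0.6,-7],"twist":[0,0.04,0],"jaw":1},{"delta_pos":[4.8,1,-10.5],"twist":[0,0.06,0],"jaw":1},{"delta_pos":[6.4,1.3,-14],"twist":[0,0.08,0],"jaw":1},{"delta_pos":[8,1.6,-17.5],"twist":[0,0.08,0],"jaw":1},{"delta_pos":[9.3,1.9,-20.6],"twist":[0,0.08,0],"jaw":1},{"delta_pos":[9.9,1.9,-21.9],"twist":[0,0.08,0],"jaw":1},{"delta_pos":[9.9,1.9,-21.9],"twist":[0,0.08,0],"jaw":1},{"delta_pos":[9.9,1.9,-21.9],"twist":[0,0.08,0],"jaw":1},{"delta_pos":[9.9,1.9,-21.9],"twist":[0,0.08,0],"jaw":1}]' 30
python3 - <<'E'
from h import *
c=imaging.capture("wrist");cv2.imwrite("pics/w6.png",c["frame"][:,:,::-1])
X=world(c); z=X[...,2]
def circ(T):
    A=np.c_[2*T[:,:2],np.ones(len(T))];s=np.linalg.lstsq(A,(T[:,:2]**2).sum(1),rcond=None)[0]
    return s[:2].round(1),round(float(np.sqrt(s[2]+s[0]**2+s[1]**2)),1)
for n,x,y,zt in(("big",450,-227,30),("small",467,-108,54)):
    m=(z>zt)&(z<zt+10)&(abs(X[...,0]-x)<45)&(abs(X[...,1]-y)<45)
    T=X[m]; 
    if len(T)>30: print(n,len(T),T.min(0).round(1),T.max(0).round(1),circ(T))
for n in("scene","side"):
    c=imaging.capture(n);X=world(c);z=X[...,2]
    m=(z>10)&(z<75)&(abs(X[...,0]-619)<50)&(abs(X[...,1]-237)<50); k,l,st,ce=cv2.connectedComponentsWithStats((m&(z>24)).astype(np.uint8))
    for i in range(1,k):
        if st[i,4]>30: q=X[l==i];t=q[q[:,2]>50];print(n,"stamp",q.min(0).round(1),q.max(0).round(1),"top",t.mean(0).round(1))
    cv2.imwrite(f"pics/s6{n}.png",cv2.resize(c["frame"][150:330,100:460,::-1],None,fx=2.2,fy=2.2))
plan(450.4,-227.6,3,-47.5)
E
```

```text
time_s: 14.03
eef_pos: [453.7, -222.1, 111.1]
ee_rot: [0.648, -0.648, 0.282, -0.282]
force: [0.1, 0.5, 0.1]
grip_width: 0.996
big 1531 [ 417.7 -260.7   30. ] [ 485.4 -193.3   37.1] (array([ 451.9, -226.6]), 31.6)
small 1695 [ 446.8 -129.    54. ] [488.4 -87.2  61.4] (array([ 467.9, -108.6]), 18.6)
scene stamp [608.5 203.9  24.2] [628.9 270.1  66.6] top [619.9 233.7  59.9]
side stamp [606.4 209.2  24.1] [628.6 274.2  67.1] top [615.6 246.3  60.3]
yaw -46.9 -> -47.5 delta_cm [ 0.18 10.8  -0.64] twist [-0.    0.01  0.  ]
  ^ nearest; t= 14.18 TCP [ 453.9 -221.9  111. ] F [ 0.4 -0.7  0.2] w 1.001 q5 0.13
yaw -46.9 -> 132.5 delta_cm [ 0.18 10.8  -0.64] twist [ 0.    -3.132  0.   ]
yaw -46.9 -> -227.5 delta_cm [ 0.18 10.8  -0.64] twist [ 0.    -3.132  0.   ]
```

View pics/w6.png

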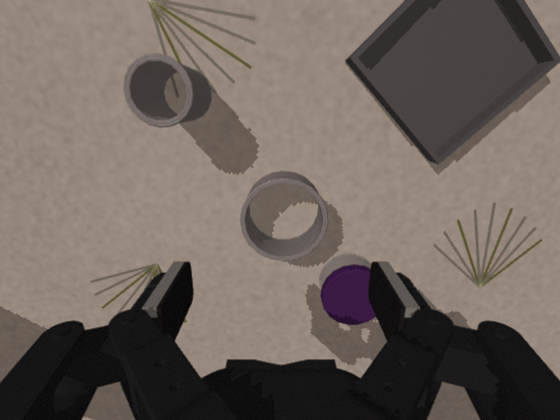

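View pics/s6side.png

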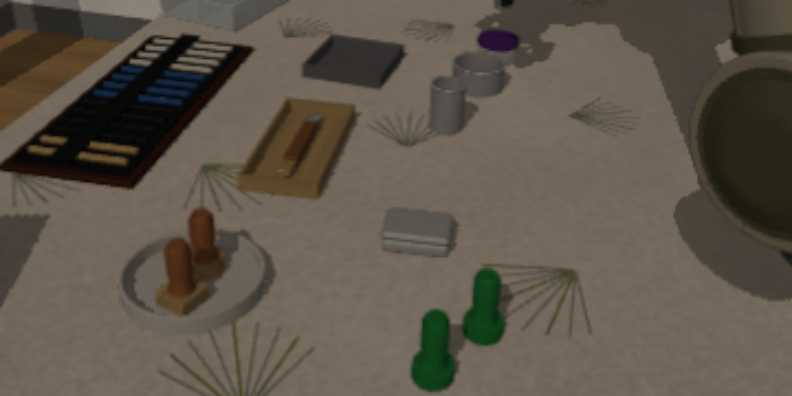

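Both stamps stand in the dish ((203,240) and (180,272) in the side crop). The big cutter is at (284,217) in the wrist view, centre (451.3, −227), with the pot clear of the finger line. Descend.

```bash
python3 -m handwheel '[{"delta_pos":[0.2,1.5,-0.5],"twist":[0,0.01,0],"jaw":1},{"delta_pos":[0.2,3.5,-0.5],"twist":[0,0.01,0],"jaw":1},{"delta_pos":[0.2,5.5,-0.5],"twist":[0,0.01,0],"jaw":1},{"delta_pos":[0.2,7.5,-0.5],"twist":[0,0.01,0],"jaw":1},{"delta_pos":[0.2,9.5,-0.5],"twist":[0,0.01,0],"jaw":1},{"delta_pos":[0.2,10.5,-0.5],"twist":[0,0.01,0],"jaw":1},{"delta_pos":[0.2,10.8,-0.5],"twist":[0,0.01,0],"jaw":1},{"delta_pos":[0.2,10.8,-0.5],"twist":[0,0.01,0],"jaw":1},{"delta_pos":[0.2,10.8,-0.5],"twist":[0,0.01,0],"jaw":1},{"delta_pos":[0.2,10.8,-0.5],"twist":[0,0.01,0],"jaw":1}]' 30
python3 - <<'E'
from h import *
plan(451.3,-227,2,-47.5)
E
```

```text
time_s: 15.02
eef_pos: [451.7, -228.1, 3.9]
ee_rot: [-0.647, 0.647, -0.285, 0.286]
force: [0.0, 0.4, -0.6]
grip_width: 1.002
yaw -47.6 -> -47.5 delta_cm [-0.11  0.19  0.04] twist [-0.    -0.002  0.002]
  ^ nearest; t= 15.02 TCP [ 451.7 -228.1    3.9] F [ 0.   0.4 -0.6] w 1.002 q5 0.13
yaw -47.6 -> 132.5 delta_cm [-0.11  0.19  0.04] twist [-3.00e-03  3.14e+00 -0.00e+00]
yaw -47.6 -> -227.5 delta_cm [-0.11  0.19  0.04] twist [-3.00e-03  3.14e+00 -0.00e+00]
```

```bash
python3 -m handwheel '[{"delta_pos":[-0.1,0.1,0],"twist":[0,0,0],"jaw":0.9},{"delta_pos":[-0.1,0.1,0],"twist":[0,0,0],"jaw":0.8},{"delta_pos":[-0.1,0.1,0],"twist":[0,0,0],"jaw":0.6},{"delta_pos":[-0.1,0.1,0],"twist":[0,0,0],"jaw":0.6},{"delta_pos":[-0.1,0.1,0],"twist":[0,0,0],"jaw":0.6},{"delta_pos":[-0.1,0.1,0],"twist":[0,0,0],"jaw":0.6},{"delta_pos":[-0.1,-0.4,0],"twist":[0,0,0],"jaw":0.6},{"delta_pos":[-0.1,-1.5,0],"twist":[0,0,0],"jaw":0.6},{"delta_pos":[-0.1,-3,0],"twist":[0,0,0],"jaw":0.6},{"delta_pos":[-0.1,-4,0],"twist":[0,0,0],"jaw":0.6}]' 30
python3 - <<'E'
from h import *
plan(618,-236.3,60,-47.5)
c=imaging.capture("wrist");cv2.imwrite("pics/w7.png",c["frame"][:,:,::-1])
c=imaging.capture("scene");cv2.imwrite("pics/s7.png",cv2.resize(c["frame"][180:380,80:320,::-1],None,fx=3,fy=3))
E
```

```text
time_s: 15.85
eef_pos: [450.8, -227.3, 44.6]
ee_rot: [-0.647, 0.647, -0.285, 0.286]
force: [0.2, 0.8, -0.7]
grip_width: 0.747
yaw -47.6 -> -47.5 delta_cm [11.94 -1.52 11.74] twist [-0.    -0.002  0.001]
  ^ nearest; t= 15.85 TCP [ 450.8 -227.3   44.6] F [ 0.2  0.8 -0.7] w 0.747 q5 0.13
yaw -47.6 -> 132.5 delta_cm [11.94 -1.52 11.74] twist [-2.00e-03  3.14e+00 -0.00e+00]
yaw -47.6 -> -227.5 delta_cm [11.94 -1.52 11.74] twist [-2.00e-03  3.14e+00 -0.00e+00]
```

View pics/s7.png

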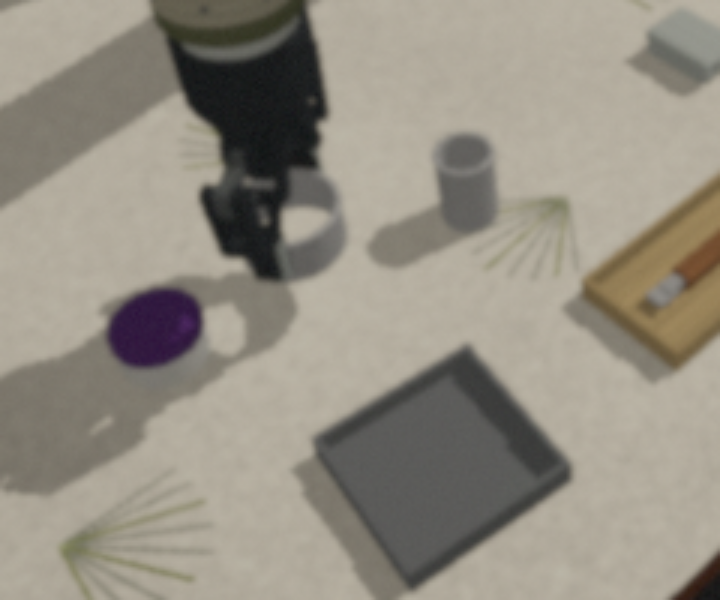

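View pics/w7.png

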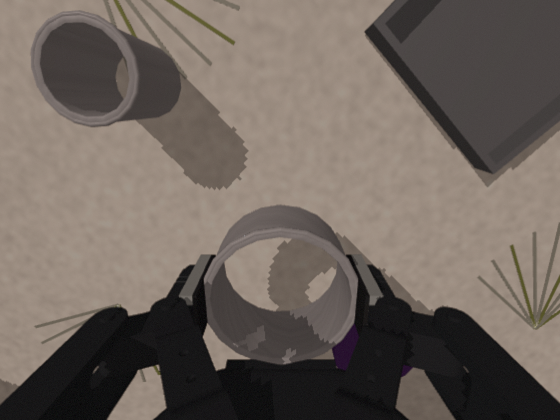

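The ring is lifted level between the fingers ((283,285) in the wrist view). Carry it over the box.

```bash
python3 -m handwheel '[{"delta_pos":[0.8,-0.8,0.8],"twist":[0,0,0],"jaw":0.6},{"delta_pos":[2.2,-1.5,2.2],"twist":[0,0,0],"jaw":0.6},{"delta_pos":[4,-1.5,4],"twist":[0,0,0],"jaw":0.6},{"delta_pos":[6,-1.5,6],"twist":[0,0,0],"jaw":0.6},{"delta_pos":[8,-1.5,8],"twist":[0,0,0],"jaw":0.6},{"delta_pos":[10,-1.5,9.8],"twist":[0,0,0],"jaw":0.6},{"delta_pos":[11.3,-1.5,11.1],"twist":[0,0,0],"jaw":0.6},{"delta_pos":[11.9,-1.5,11.7],"twist":[0,0,0],"jaw":0.6},{"delta_pos":[11.9,-1.5,11.7],"twist":[0,0,0],"jaw":0.6},{"delta_pos":[11.9,-1.5,11.7],"twist":[0,0,0],"jaw":0.6}]' 30
python3 - <<'E'
from h import *
plan(618,-236.3,8.2,-47.5)
c=imaging.capture("wrist");cv2.imwrite("pics/w8.png",c["frame"][:,:,::-1])
E
```

```text
time_s: 16.78
eef_pos: [616.6, -235.8, 57.0]
ee_rot: [0.647, -0.647, 0.286, -0.285]
force: [-0.5, -0.7, -1.2]
grip_width: 0.749
yaw -47.6 -> -47.5 delta_cm [0.14 4.88 0.07] twist [ 0.    -0.002 -0.001]
  ^ nearest; t= 16.78 TCP [ 616.6 -235.8   57. ] F [-0.5 -0.7 -1.2] w 0.749 q5 0.29
yaw -47.6 -> 132.5 delta_cm [0.14 4.88 0.07] twist [2.00e-03 3.14e+00 1.00e-03]
yaw -47.6 -> -227.5 delta_cm [0.14 4.88 0.07] twist [2.00e-03 3.14e+00 1.00e-03]
```

View pics/w8.png

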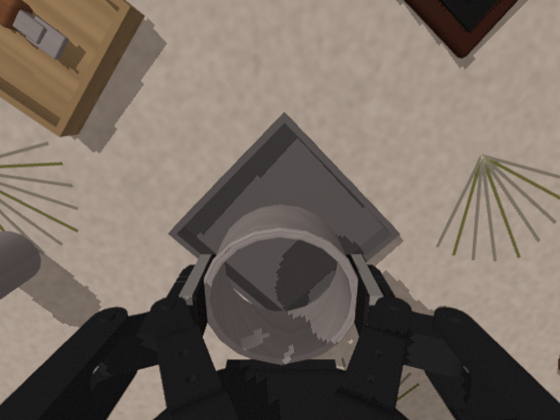

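The ring is centred on the box, diagonal to the jaw axis. Lower and release.

```bash
python3 -m handwheel '[{"delta_pos":[0.1,1,0],"twist":[0,0,0],"jaw":0.6},{"delta_pos":[0.1,2.2,0],"twist":[0,0,0],"jaw":0.6},{"delta_pos":[0.1,3.4,0],"twist":[0,0,0],"jaw":0.6},{"delta_pos":[0.1,4.3,0],"twist":[0,0,0],"jaw":0.6},{"delta_pos":[0.1,4.7,0],"twist":[0,0,0],"jaw":0.6},{"delta_pos":[0.1,4.9,0],"twist":[0,0,0],"jaw":0.6},{"delta_pos":[0.1,4.9,0],"twist":[0,0,0],"jaw":0.6},{"delta_pos":[0.1,4.9,0],"twist":[0,0,0],"jaw":0.88},{"delta_pos":[0.1,4.9,0],"twist":[0,0,0],"jaw":0.88},{"delta_pos":[0.1,4.9,0],"twist":[0,0,0],"jaw":0.88}]' 30
python3 - <<'E'
from h import *
plan(467.6,-108.3,130,-47.5)
E
```

```text
time_s: 17.67
eef_pos: [618.1, -237.0, 9.5]
ee_rot: [-0.647, 0.647, -0.285, 0.286]
force: [-0.1, 0.6, -0.1]
grip_width: 0.881
yaw -47.6 -> -47.5 delta_cm [-19.64 -12.07  -2.44] twist [-0.    -0.002  0.001]
  ^ nearest; t= 17.67 TCP [ 618.1 -237.     9.5] F [-0.1  0.6 -0.1] w 0.881 q5 0.29
yaw -47.6 -> 132.5 delta_cm [-19.64 -12.07  -2.44] twist [-2.00e-03  3.14e+00 -1.00e-03]
yaw -47.6 -> -227.5 delta_cm [-19.64 -12.07  -2.44] twist [-2.00e-03  3.14e+00 -1.00e-03]
```

```bash
python3 -m handwheel '[{"delta_pos":[0,-1,0],"twist":[0,0,0],"jaw":0.88},{"delta_pos":[0,-3,0],"twist":[0,0,0],"jaw":0.88},{"delta_pos":[0,-6,0],"twist":[0,0,0],"jaw":0.88},{"delta_pos":[-2,-9,-0.2],"twist":[0,0,0],"jaw":0.8},{"delta_pos":[-5.5,-12,-0.7],"twist":[0,0,0],"jaw":0.7},{"delta_pos":[-9.5,-12,-1.2],"twist":[0,0,0],"jaw":0.7},{"delta_pos":[-13.5,-12,-1.7],"twist":[0,0,0],"jaw":0.7},{"delta_pos":[-17.5,-12,-2.2],"twist":[0,0,0],"jaw":0.7},{"delta_pos":[-19.4,-12,-2.4],"twist":[0,0,0],"jaw":0.7},{"delta_pos":[-19.6,-12,-2.4],"twist":[0,0,0],"jaw":0.7}]' 30
python3 - <<'E'
from h import *
def circ(T):
    A=np.c_[2*T[:,:2],np.ones(len(T))];s=np.linalg.lstsq(A,(T[:,:2]**2).sum(1),rcond=None)[0]
    return s[:2].round(1),round(float(np.sqrt(s[2]+s[0]**2+s[1]**2)),1)
for k in ("wrist","scene","side"):
  c=imaging.capture(k);X=world(c);z=X[...,2]
  cv2.imwrite(f"pics/t9{k}.png",c["frame"][:,:,::-1])
  for n,x,y,zt in(("big",618,-236,34),("small",467,-108,54)):
    m=(z>zt)&(z<zt+10)&(abs(X[...,0]-x)<45)&(abs(X[...,1]-y)<45)
    T=X[m]
    if len(T)>30: print(k,n,len(T),T.min(0).round(1),T.max(0).round(1),circ(T))
plan(467.6,-108.3,37,-47.5)
E
```

```text
time_s: 18.5
eef_pos: [465.7, -106.0, 130.0]
ee_rot: [0.647, -0.647, 0.285, -0.285]
force: [0.8, -0.9, 0.1]
grip_width: 0.702
wrist big 1260 [ 584.2 -269.3   34. ] [ 648.9 -201.4   41.8] (array([ 617.2, -235.1]), 31.3)
wrist small 967 [ 447.1 -128.6   54. ] [488.9 -86.9  61.2] (array([ 468.2, -107.5]), 18.7)
scene big 318 [ 582.8 -271.6   34. ] [ 651.2 -203.3   40.7] (array([ 618.3, -237.9]), 31.9)
scene small 134 [ 445.8 -129.1   54. ] [489.5 -88.3  60.9] (array([ 468.5, -109. ]), 18.8)
side big 107 [ 583.3 -269.5   34.2] [ 650.3 -199.    41.5] (array([ 616.4, -235.5]), 31.6)
side small 82 [ 446.2 -128.1   54. ] [487.  -86.7  60.7] (array([ 466.5, -107.1]), 18.8)
yaw -47.6 -> -47.5 delta_cm [-0.13  9.28 -0.06] twist [-0.001 -0.002  0.002]
  ^ nearest; t= 18.65 TCP [ 468.7 -108.7  129.8] F [1.4 0.4 0. ] w 0.697 q5 0.36
yaw -47.6 -> 132.5 delta_cm [-0.13  9.28 -0.06] twist [-3.00e-03  3.14e+00 -1.00e-03]
yaw -47.6 -> -227.5 delta_cm [-0.13  9.28 -0.06] twist [-3.00e-03  3.14e+00 -1.00e-03]
```

View pics/t9wrist.png

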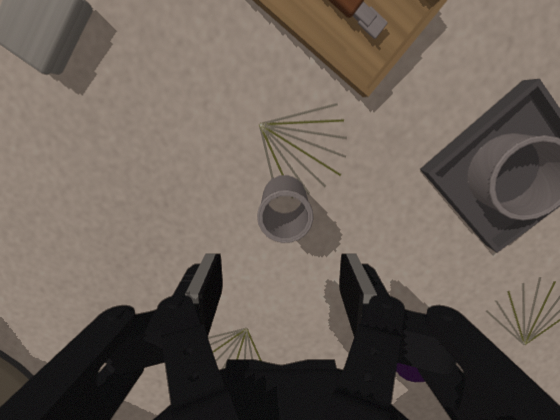

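View pics/t9scene.png

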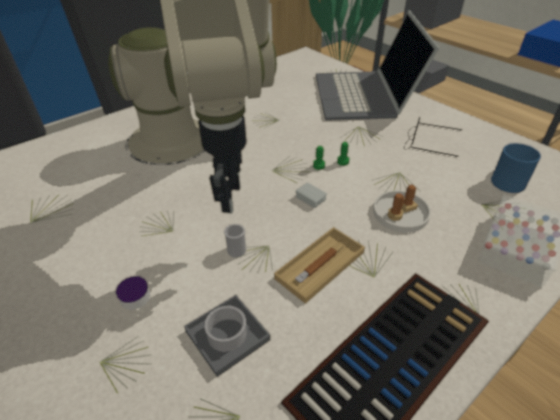

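The big cutter stands in the box ((226,327) in the scene view, centre (617.4, −236.3)), and the small cutter is at (285,215) in the wrist view, under the gripper. I grip only its top part, so the fingers will clear the big ring.

```bash
python3 -m handwheel '[{"delta_pos":[-0.1,1.5,0],"twist":[0,0,0],"jaw":0.7},{"delta_pos":[-0.1,3.5,0],"twist":[0,0,0],"jaw":0.7},{"delta_pos":[-0.1,5.5,0],"twist":[0,0,0],"jaw":0.7},{"delta_pos":[-0.1,7.5,0],"twist":[0,0,0],"jaw":0.7},{"delta_pos":[-0.1,9,0],"twist":[0,0,0],"jaw":0.7},{"delta_pos":[-0.1,9.5,0],"twist":[0,0,0],"jaw":0.6},{"delta_pos":[-0.1,9.5,0],"twist":[0,0,0],"jaw":0.3},{"delta_pos":[-0.1,9.5,0],"twist":[0,0,0],"jaw":0.3},{"delta_pos":[-0.1,9.5,0],"twist":[0,0,0],"jaw":0.3},{"delta_pos":[-0.1,9.5,0],"twist":[0,0,0],"jaw":0.3}]' 30
python3 - <<'E'
from h import *
plan(617.4,-236.3,90,-47.5)
E
```

```text
time_s: 19.48
eef_pos: [467.8, -107.8, 34.7]
ee_rot: [-0.647, 0.647, -0.285, 0.286]
force: [-0.0, 0.0, 0.2]
grip_width: 0.452
yaw -47.6 -> -47.5 delta_cm [19.58 -5.5   2.39] twist [-0.001 -0.002  0.002]
  ^ nearest; t= 19.48 TCP [ 467.8 -107.8   34.7] F [-0.   0.   0.2] w 0.452 q5 0.36
yaw -47.6 -> 132.5 delta_cm [19.58 -5.5   2.39] twist [-2.00e-03  3.14e+00 -1.00e-03]
yaw -47.6 -> -227.5 delta_cm [19.58 -5.5   2.39] twist [-2.00e-03  3.14e+00 -1.00e-03]
```

```bash
python3 -m handwheel '[{"delta_pos":[0,-0.5,0],"twist":[0,0,0],"jaw":0.3},{"delta_pos":[0,-2,0],"twist":[0,0,0],"jaw":0.3},{"delta_pos":[1,-4.5,0.1],"twist":[0,0,0],"jaw":0.3},{"delta_pos":[3.5,-6,0.5],"twist":[0,0,0],"jaw":0.3},{"delta_pos":[7,-6,0.9],"twist":[0,0,0],"jaw":0.3},{"delta_pos":[10.5,-6,1.3],"twist":[0,0,0],"jaw":0.3},{"delta_pos":[14,-6,1.7],"twist":[0,0,0],"jaw":0.3},{"delta_pos":[17.2,-6,2.1],"twist":[0,0,0],"jaw":0.3},{"delta_pos":[19.2,-6,2.4],"twist":[0,0,0],"jaw":0.3},{"delta_pos":[19.6,-6,2.4],"twist":[0,0,0],"jaw":0.3}]' 30
python3 - <<'E'
from h import *
for k in ("wrist","scene"):
  c=imaging.capture(k);im=c["frame"][:,:,::-1]
  if k=="scene": im=cv2.resize(im[230:400,130:330],None,fx=3,fy=3)
  cv2.imwrite(f"pics/t10{k}.png",im)
plan(617.4,-236.3,39.5,-47.5)
E
```

```text
time_s: 20.32
eef_pos: [618.7, -238.2, 94.2]
ee_rot: [-0.647, 0.647, -0.285, 0.286]
force: [-0.0, -0.5, -0.7]
grip_width: 0.452
yaw -47.6 -> -47.5 delta_cm [0.02 5.44 0.02] twist [ 0.    -0.002 -0.   ]
  ^ nearest; t= 20.42 TCP [ 617.1 -236.3   93.9] F [-0.3 -0.1 -0.5] w 0.451 q5 0.29
yaw -47.6 -> 132.5 delta_cm [0.02 5.44 0.02] twist [0.    3.139 0.   ]
yaw -47.6 -> -227.5 delta_cm [0.02 5.44 0.02] twist [0.    3.139 0.   ]
```

View pics/t10wrist.png

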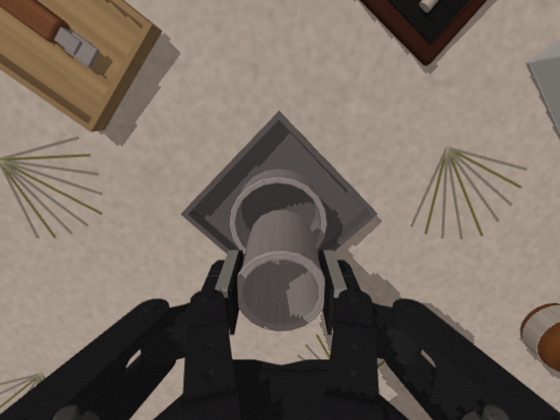

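View pics/t10scene.png

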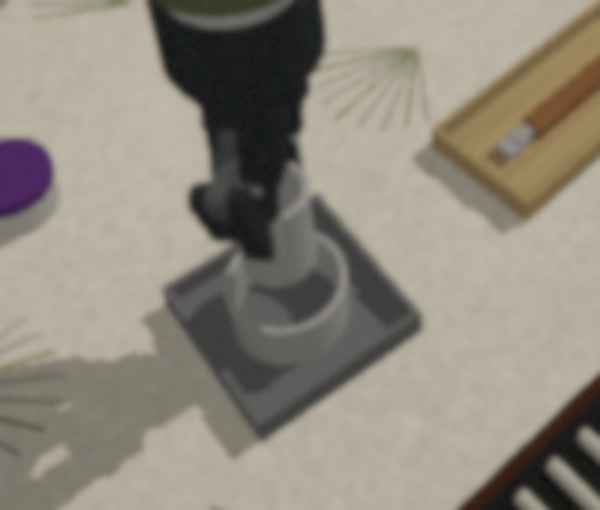

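The small cutter hangs upright over the centre of the big ring. Lower it, slowing toward the end.

```bash
python3 -m handwheel '[{"delta_pos":[0,0.8,0],"twist":[0,0,0],"jaw":0.3},{"delta_pos":[0,1.8,0],"twist":[0,0,0],"jaw":0.3},{"delta_pos":[0,2.8,0],"twist":[0,0,0],"jaw":0.3},{"delta_pos":[0,3.6,0],"twist":[0,0,0],"jaw":0.3},{"delta_pos":[0,4.3,0],"twist":[0,0,0],"jaw":0.3},{"delta_pos":[0,4.9,0],"twist":[0,0,0],"jaw":0.3},{"delta_pos":[0,5.2,0],"twist":[0,0,0],"jaw":0.3},{"delta_pos":[0,5.4,0],"twist":[0,0,0],"jaw":0.3},{"delta_pos":[0,5.4,0],"twist":[0,0,0],"jaw":0.3},{"delta_pos":[0,5.4,0],"twist":[0,0,0],"jaw":0.3}]' 30
python3 - <<'E'
from h import *
for k in ("side","scene"):
  c=imaging.capture(k);im=c["frame"][:,:,::-1]
  im=cv2.resize(im[230:400,130:330] if k=="scene" else im[130:230,200:360],None,fx=3,fy=3)
  cv2.imwrite(f"pics/t11{k}.png",im)
plan(617.4,-236.3,39,-47.5)
E
```

```text
time_s: 21.25
eef_pos: [617.3, -236.2, 40.1]
ee_rot: [-0.647, 0.647, -0.285, 0.286]
force: [0.3, 0.2, 0.2]
grip_width: 0.453
yaw -47.6 -> -47.5 delta_cm [ 0.01  0.13 -0.  ] twist [-0.    -0.002  0.001]
  ^ nearest; t= 21.35 TCP [ 617.3 -236.2   40.3] F [0.9 0.4 0.9] w 0.454 q5 0.29
yaw -47.6 -> 132.5 delta_cm [ 0.01  0.13 -0.  ] twist [-1.00e-03  3.14e+00 -0.00e+00]
yaw -47.6 -> -227.5 delta_cm [ 0.01  0.13 -0.  ] twist [-1.00e-03  3.14e+00 -0.00e+00]
```

View pics/t11scene.png

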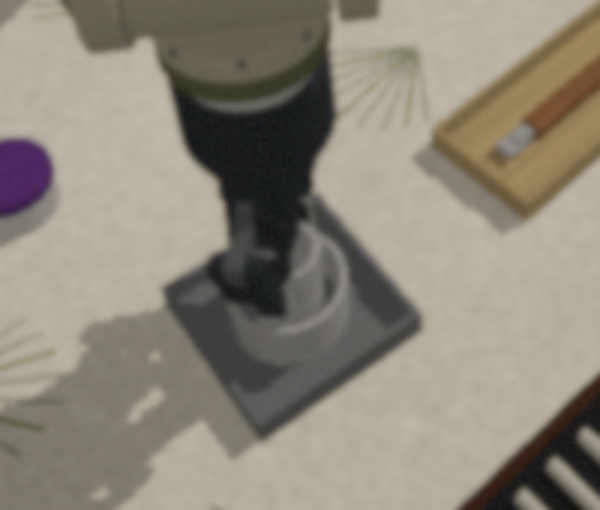

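Nested, about 1 mm above the floor. Down the last 1 mm, release, then straight up.

```bash
python3 -m handwheel '[{"delta_pos":[0,0.1,0],"twist":[0,0,0],"jaw":0.3},{"delta_pos":[0,0.1,0],"twist":[0,0,0],"jaw":0.3},{"delta_pos":[0,0.1,0],"twist":[0,0,0],"jaw":0.7},{"delta_pos":[0,0.1,0],"twist":[0,0,0],"jaw":0.7},{"delta_pos":[0,0.1,0],"twist":[0,0,0],"jaw":0.7},{"delta_pos":[0,0.1,0],"twist":[0,0,0],"jaw":0.7},{"delta_pos":[0,-1,0],"twist":[0,0,0],"jaw":0.7},{"delta_pos":[0,-3,0],"twist":[0,0,0],"jaw":0.7},{"delta_pos":[0,-6,0],"twist":[0,0,0],"jaw":0.7},{"delta_pos":[0,-9,0],"twist":[0,0,0],"jaw":0.7}]' 30
python3 -m handwheel '[{"delta_pos":[-2,-3,-2],"twist":[0,0,0],"jaw":0.7},{"delta_pos":[-5,-5,-5],"twist":[0,0,0],"jaw":0.7},{"delta_pos":[-8,-6,-8],"twist":[0,0,0],"jaw":0.7},{"delta_pos":[-11,-6,-11],"twist":[0,0,0],"jaw":0.7},{"delta_pos":[-12,-6,-12],"twist":[0,0,0],"jaw":0.7},{"delta_pos":[-12,-6,-12],"twist":[0,0,0],"jaw":0.7},{"delta_pos":[-12,-6,-12],"twist":[0,0,0],"jaw":0.7},{"delta_pos":[-12,-6,-12],"twist":[0,0,0],"jaw":0.7},{"delta_pos":[-12,-6,-12],"twist":[0,0,0],"jaw":0.7},{"delta_pos":[-12,-6,-12],"twist":[0,0,0],"jaw":0.7}]'
python3 - <<'E'
from h import *
for k in ("side","scene"):
  c=imaging.capture(k);X=world(c);z=X[...,2];im=c["frame"][:,:,::-1]
  cv2.imwrite(f"pics/f{k}.png",cv2.resize(im[130:370,100:460],None,fx=2.2,fy=2.2))
  def top(n,x,y,r,lo,hi):
    m=(z>lo)&(z<hi)&(np.hypot(X[...,0]-x,X[...,1]-y)<r);T=X[m]
    if len(T)>5: print(k,n,len(T),((T.min(0)+T.max(0))/2).round(1),"zmax",T[:,2].max().round(1),"med",np.median(T[:,2]).round(1))
  top("big",617.4,-236.3,40,33,45);top("small",617.4,-236.3,30,56,80)
  top("round",618,215,18,40,80);top("square",617,261,18,40,80)
  top("pot",440.5,-318.7,35,28,45);top("tin",448.5,120.5,38,20,35);top("tool",610,-7,30,12,30)
s,p,R=pose();print(p,s["force"],s["time_s"])
E
```

```text
time_s: 22.18
eef_pos: [616.8, -235.9, 131.4]
ee_rot: [0.647, -0.647, 0.286, -0.285]
force: [0.6, -0.2, 0.7]
grip_width: 0.702
time_s: 23.02
eef_pos: [448.3, -228.3, 189.6]
ee_rot: [0.647, -0.647, 0.285, -0.285]
force: [0.2, -0.4, -0.3]
grip_width: 0.701
side big 134 [ 616.5 -234.2   39. ] zmax 45.0 med 38.3
side small 75 [ 614.7 -235.2   60. ] zmax 63.8 med 61.1
side round 173 [618.2 219.2  54. ] zmax 67.8 med 57.4
side square 191 [616.4 263.9  53.6] zmax 67.1 med 57.8
side pot 131 [ 440.1 -317.5   31.9] zmax 35.8 med 33.0
side tin 426 [447.5 120.8  23.3] zmax 26.7 med 24.0
side tool 93 [607.9  -7.8  16.8] zmax 21.1 med 19.2
scene big 422 [ 618.9 -237.4   39. ] zmax 45.0 med 38.0
scene small 232 [ 617.  -237.8   60. ] zmax 64.0 med 61.2
scene round 127 [618.6 214.5  53.1] zmax 66.2 med 56.9
scene square 126 [618.8 258.8  53.4] zmax 66.5 med 56.0
scene pot 641 [ 441.7 -320.8   32. ] zmax 35.7 med 32.0
scene tin 350 [449.5 118.3  23.4] zmax 26.8 med 23.4
scene tool 214 [610.9  -6.9  16.8] zmax 21.3 med 18.0
[ 448.05128075 -228.23822285  189.52411919] [-0.04437175 -0.15402578  0.26618181] 23.1167
```

View pics/fscene.png

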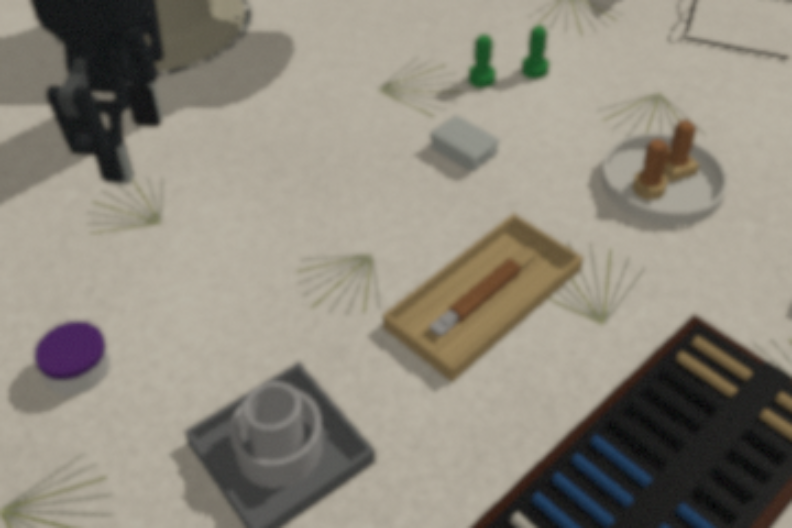

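View pics/fside.png

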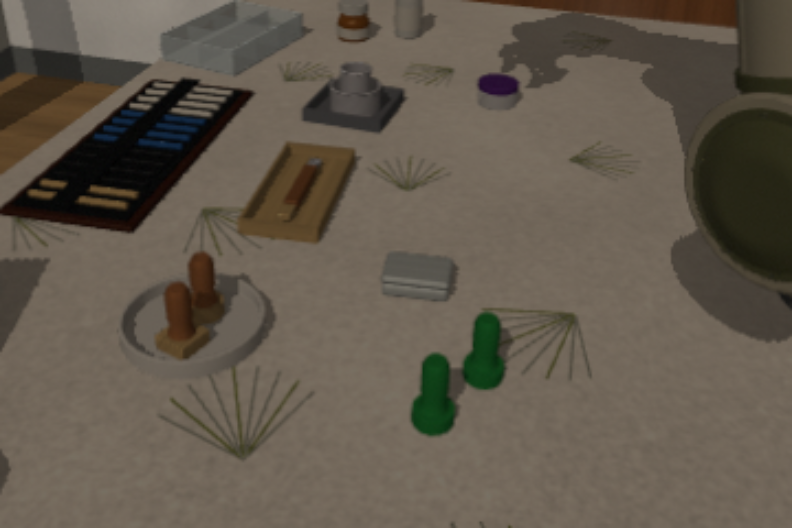

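All in place: the tool flat at (480,300), the stamps upright at (652,168) and (682,150), the cutters nested at (277,425) in the scene crop. The tops are at the expected heights and the pot and tin have not moved.

```bash
python3 -c "
from rig import ctrl
print(ctrl.finish_job())"
```

```text
the job is handed in; nothing more can be done
None
```

I tidied everything in the order asked and handed the job in after about 23 s of robot time:
- **Modelling tool:** it lies flat, same side up, in the long tray.
- **Stamps:** both wooden stamps stand upright side by side in the dish.
- **Cutters:** the big cutter stands in the box with the small one upright inside it.

In the last scene and side pictures, everything was released and the gripper was well clear. Tops read about 1–3 mm higher than expected, in line with the cameras' error:

| Item | Measured top | Expected |
|---|---|---|
| Stamps | 66–68 mm | 64 mm |
| Small cutter | 61 mm (median) | 62 mm |
| Big cutter | 38 mm | 38 mm |
| Tool | 21 mm | 18 mm |

The bead pot and pin tin read within about 1 mm of where they started, and I did not touch the green look-alikes. The two cameras differed by 2–5 mm in position, as they did before I started. No check failed.

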